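# Empty the used sample tubes through the waste bin's flap

### The job

Pick up the steel cup of used sample tubes by its handle, press the waste bin's spring flap open with the cup's rim and tip all four tubes through into the bin, spilling none outside; the gripper must not touch the flap. Then draw the cup out so that the flap shuts, and stand the empty cup upright on the steel tray again. Leave the other things on the table where they are.

Things in the scene. Friction and masses are not known exactly. Their poses are not given: they have to be found in the camera images.
- cup: Tapered round steel cup, 100 mm tall, 56 mm across the foot, 82 mm across the rim, wall 2 mm, 0.17 kg empty, with a straight side handle. Origin: centre of its underside; z up through the mouth; the handle points along the cup's -x. Starts upright on the tray, four tubes in it, handle roughly towards the robot. Smooth inside: the tubes slide out once it is tipped some 100 to 105 degrees from upright.
- cup_grip (a point): Point on the axis of the handle's round black grip, 120 mm from the cup's axis and 50 mm above its foot. The grip is 16 mm thick and reaches from 73 to 168 mm out from the cup's axis; between it and the cup is a bare steel neck, 8 mm thick. The handle is level when the cup stands. Axes as the cup's.
- cup_rim (a point): Centre of the cup's mouth, level with the rim, 100 mm above its foot.
- tube1: Used capped sample tube (one of four alike): clear, 13 mm thick with a white 15 mm cap, 62 mm long, 12 g. Origin: centre of its flat bottom; z along it to the cap. Starts standing loose in the cup.
- tube2: Used capped sample tube (one of four alike): clear, 13 mm thick with a white 15 mm cap, 62 mm long, 12 g. Origin: centre of its flat bottom; z along it to the cap. Starts standing loose in the cup.
- tube3: Used capped sample tube (one of four alike): clear, 13 mm thick with a white 15 mm cap, 62 mm long, 12 g. Origin: centre of its flat bottom; z along it to the cap. Starts standing loose in the cup.
- tube4: Used capped sample tube (one of four alike): clear, 13 mm thick with a white 15 mm cap, 62 mm long, 12 g. Origin: centre of its flat bottom; z along it to the cap. Starts standing loose in the cup.
- bin: Fixed waste bin in a table bracket, 150 mm wide (x), 170 mm deep (y). Origin: centre of its underside, z up; x points roughly away from the robot. Off-white body 125 mm tall under a closed grey hood, flat top at 251 mm, a carrying handle on it up to 273 mm. The hood's sloping face looks along -y and up, rising at 60 degrees from y = -85, z = 130 mm to y = -15, z = 251 mm, and has the opening.
- opening (a point): Centre of the bin's opening, on the outer skin of the sloping face; the opening is 118 mm wide (along the bin's x) and 115 mm long up the slope, in a frame 12 mm high at the foot, 13 mm at the top and 16 mm at each side. Things are tipped in towards the bin's +y. Axes as the bin's.
- flap: Light flat flap, 114 mm wide, 112 mm long, 3 mm thick, that fills the opening, hinged along the opening's top edge. Origin: middle of the hinge line (bin frame y = -21.5 mm, z = 240 mm). Its lower edge swings into the bin and up; it does not open outwards. A weak spring shuts it: about 0.9 N at its lower edge to open it fully, more nearer the hinge.
- flap_angle (a joint): Angle of the flap: 0 shut, grows as it swings into the bin, stop at 1.25 rad. Springs back to 0 when let go.
- tray: Fixed shallow stainless tray, 200 mm (x) by 170 mm (y), rim 10 mm tall, floor 2 mm thick. Origin: centre of its underside on the table.
- beaker: Bystander: empty clear beaker without a handle, 85 mm tall, 68 mm across. Origin: centre of its underside.
- cassette1: Bystander: flat white test cassette 70 x 22 x 6 mm lying on the forms. Origin: centre of its underside.
- cassette2: Bystander: a second test cassette, as cassette1.
- marker: Bystander: marker pen 130 mm long, 13 mm thick, lying on the table. Origin: under the middle of it.
- sanitiser: Bystander: pump bottle 176 mm tall, 64 mm across, behind. Origin: centre of its underside.
Things that resemble listed ones, but are neither listed nor needed, are in the scene too. What is shaped like the cup but red is not meant.

How it is judged:
By the outcome, as a careful person would: the job done as asked, in the order asked, and still so for the second after the job is handed in, with the robot touching nothing.
It also fails if it takes over 54 s, if anything falls off the work surface, if the arm or the gripper's body presses on something with over 40 N, if the wrist force passes 120 N, or if a joint passes its speed limit or range.

### The arm

A 7-joint arm with a two-finger parallel gripper is mounted at the origin on the work surface. World frame = base frame: x ahead of the robot, y to its left, z up, the work surface at z = 0. Lengths are in m, angles in rad, forces in N, time in s.
With the tool pointing down it reaches from about 0.425 to 0.925 m from the base axis. Payload 6.8 kg.
Tool frame: the origin (TCP) lies between the finger pads; the fingertips stand 14 mm ahead of it and the grasp point (between the pads) lies 5 mm behind it; z points along the fingers, y is the direction in which the jaws open and shut (so a half turn about z gives the same grasp; the last joint's range is limited). The gripper opens to 85 mm and grips with 20 to 120 N. Pads are 22 mm wide; open, the fingers measure 114 mm over their backs; the gripper's body (76 mm by 85 mm) begins 54 mm behind the grasp point. The pads swing forward as they close: fully open they stand 13 mm farther back than shut.
Start: joints at [1.127, 0.477, 0.022, 1.555, -0.011, 1.109, -0.083], TCP at [0.222, -0.637, 0.245] pointing down, gripper open.
Joint ranges: [-2.96, 2.96], [-0.34, 2.1], [-1.41, 1.46], [0.24, 2.44], [-1.37, 4.51], [0.17, 1.92], [-2.96, 2.96]. Speed limits (rad/s): [2.39, 2.39, 3.14, 3.14, 3.14, 3.14, 3.14].

### API

Orientations are given as a unit quaternion [w, x, y, z].
In Python, from station import bot gives the robot as it stands.
- The arm moves only by the shell command python3 -m crank 'ROWS' [FORCE]. ROWS is JSON, a list of rows, each a list of 3 entries, a list of its own where there are three numbers: the shift along the tool's x, y, z in m, then the turn, a rotation vector about the tool's x, y, z in degrees, then the finger opening in m, from 0 to 0.0854. A call has 1 to 10 rows; each row shifts and turns the commanded pose from where the row before left it, along the tool's axes as they then stand; what a row does not reach is not made up. A row lasts 1/8 s, in which the tool goes at most 62.5 mm and 10.7 degrees, less where a joint would pass 70% of its speed; a pose out of reach is approached as far as the arm can. A call is refused whole if a number of a shift passes 0.0625 or a number of a turn 10.7, either way. A call with a gripper value outside its range is refused whole. The fingers move at their own pace and stop on an object; FORCE is the grip in N (left out, the last holds). Time passes only in rows, so rows that do not move let the fingers close. It gives the time, the measured TCP pose, the force and the opening at its end, in the units of the state.
- bot.get_obs(): the state, without advancing time (a new reading comes with each control period).
- bot.read_camera(name): name is "scene" or "side" or "wrist"; returns (picture, depth): 400x640x3 uint8, red, green, blue; 400x640 float32, m along the optical axis (not along the pixel's ray), 0 where there is no reading.
- bot.calibration(name): a dict with "fx", "fy", "cx", "cy" (pixels), "extrinsics" (4x4, takes a point from camera to world coordinates). Camera axes: x right, y down, z forward; pixel columns grow to the right and rows downward; lengths in m; the calibration is good to about 2 mm. A picture is of the moment at which its call begins: read the wrist's pose just before it. calibration takes no time and is no camera call; for the wrist camera it gives the pose at the moment of the call.
- bot.hand_in(): hands the job in, once; it reports no verdict.
The state is a dict: "t": time; "q": joint angles; "joint_vel": joint speeds; "joint_torque": joint torques, N m; "eef_pos": TCP position; "tool_rot": TCP orientation; "contact_force": force on the tool from outside, world axes, zero at the start; "torque": the same for the moment, N m; "gripper_width": opening from 0.0 (shut) to 1.0 (fully open).
Only numpy, scipy, OpenCV 4.12 (cv2) and the standard library are available. Lean on these libraries where they do the work, as an engineer would, in place of code of your own. Each camera call takes 0.05 s, during which the arm holds its last target.

## Working session

There is one attempt and no reset: what is moved stays moved. The work goes in short steps, Python scripts to look and compute and a shell command to move; the robot and the scene stay as the last step left them, time stands still between calls to the robot, and variables do not carry over. Pictures are saved under pics/ and viewed, and the job is handed in when it is done.

```bash
ls; mkdir -p pics
python3 - <<'E'
from station import bot
import cv2,numpy as np
o=bot.get_obs();print(o)
for n in ["scene","side","wrist"]:
    p,d=bot.read_camera(n);cv2.imwrite(f"pics/{n}0.png",p[:,:,::-1]);np.savez(f"pics/{n}0.npz",p=p,d=d,E=np.array(bot.calibration(n)["extrinsics"]))
    c=bot.calibration(n);print(n,c)
E
```

```text
pics
{'t': 0.0, 'q': array([ 1.12694659,  0.4777939 ,  0.02229994,  1.55643062, -0.01152606,
        1.10931174, -0.08311948]), 'joint_vel': array([-0.00156622, -0.00015717,  0.00069657, -0.00088165,  0.00059296,
       -0.00023986, -0.00054118]), 'joint_torque': array([-4.55990785e-04, -5.96448576e+01,  1.60801359e+00, -2.81199825e+01,
        1.23815631e-02,  9.36603727e-03,  2.73036352e-05]), 'eef_pos': array([ 0.22223036, -0.63677368,  0.24433787]), 'tool_rot': array([-8.86618279e-04,  9.85939492e-01,  1.67100250e-01, -1.97586426e-04]), 'contact_force': array([-0.27233412,  0.56422775,  0.22047133]), 'torque': array([ 0.01800019, -0.00168141, -0.00212475]), 'gripper_width': 0.997352030714353}
scene {'fx': 507.8784140877209, 'fy': 507.8784140877209, 'cx': 329.1894749953245, 'cy': 203.50282087163106, 'extrinsics': array([[ 0.76116315,  0.50514783, -0.40676323,  1.12894447],
       [ 0.64850041, -0.60133026,  0.46674312, -0.74133014],
       [-0.00882476, -0.61905378, -0.78529901,  1.38990994],
       [ 0.        ,  0.        ,  0.        ,  1.        ]])}
side {'fx': 414.510239759093, 'fy': 414.510239759093, 'cx': 319.48288034894443, 'cy': 204.452928539635, 'extrinsics': array([[-0.88537427, -0.29082912,  0.36267177,  0.0531037 ],
       [-0.46467248,  0.57689171, -0.67177037,  0.80531944],
       [-0.01385195, -0.7632918 , -0.64590537,  0.96932848],
       [ 0.        ,  0.        ,  0.        ,  1.        ]])}
wrist {'fx': 325.6344860916643, 'fy': 325.6344860916643, 'cx': 320.93912327564715, 'cy': 202.94085855059, 'extrinsics': array([[ 3.29298800e-01, -9.08068233e-01, -2.58794099e-01,
         2.86669253e-01],
       [-9.44225453e-01, -3.16912631e-01, -8.94688692e-02,
        -6.15044298e-01],
       [-7.71280803e-04,  2.73821966e-01, -9.61780087e-01,
         3.71746448e-01],
       [ 0.00000000e+00,  0.00000000e+00,  0.00000000e+00,
         1.00000000e+00]])}
```

View pics/scene0.png

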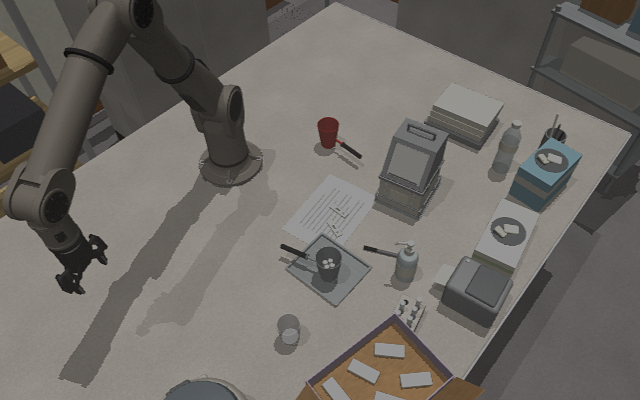

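View pics/side0.png

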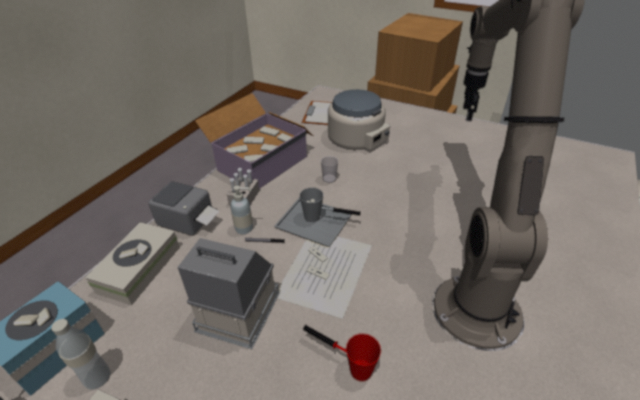

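View pics/wrist0.png

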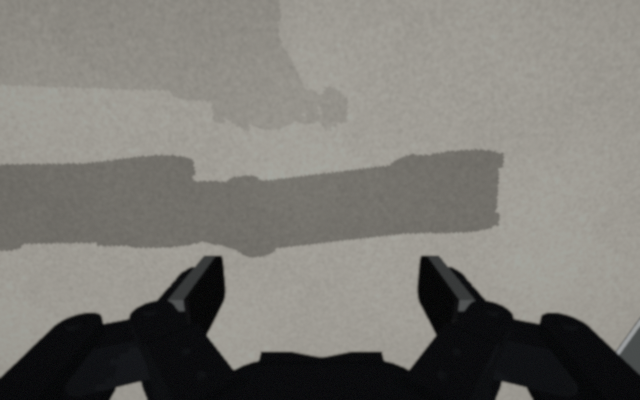

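The steel cup sits on the tray at about (328,263) in the scene view, handle grip ending at (282,247) towards the robot. The bin is at (410,170), with the flap facing the viewer and left. The red cup at (328,132) is the decoy. Next I'll zoom in and measure.

```bash
cat > h.py <<'E'
import numpy as np,cv2
from station import bot
def load(n): 
    z=np.load(f"pics/{n}.npz");return z['p'],z['d'],z['E']
def K(n):
    c=bot.calibration(n);return c['fx'],c['fy'],c['cx'],c['cy']
def pts(cam,f,E=None):
    p,d,E=load(f);fx,fy,cx,cy=K(cam);v,u=np.mgrid[:400,:640]
    X=np.stack([(u-cx)/fx*d,(v-cy)/fy*d,d],-1);W=X@E[:3,:3].T+E[:3,3];W[d==0]=np.nan
    return p,W
def ray(cam,u,v,z,E):
    fx,fy,cx,cy=K(cam);r=E[:3,:3]@np.array([(u-cx)/fx,(v-cy)/fy,1]);return E[:3,3]+r*(z-E[2,3])/r[2]
def snap(n,f):
    p,d=bot.read_camera(n);c=bot.calibration(n)
    cv2.imwrite(f"pics/{f}.png",p[:,:,::-1]);np.savez(f"pics/{f}.npz",p=p,d=d,E=np.array(c["extrinsics"]))
    return p,d
E
python3 - <<'E'
from h import *
p,W=pts("scene","scene0")
cv2.imwrite("pics/z1.png",cv2.resize(p[110:310,260:460],None,fx=3,fy=3,interpolation=2)[:,:,::-1])
p2,W2=pts("side","side0")
cv2.imwrite("pics/z2.png",cv2.resize(p2[160:360,170:380],None,fx=3,fy=3,interpolation=2)[:,:,::-1])
for (u,v) in [(286,247),(300,252),(310,256),(328,250),(328,263),(328,277),(318,262),(340,262),(330,290),(300,290)]: print(u,v,W[v,u].round(3))
print('side')
for (u,v) in [(312,196),(350,212),(336,210),(230,275),(250,180)]: print(u,v,W2[v,u].round(3))
E
```

```text
286 247 [ 0.449 -0.17   0.061]
300 252 [ 0.495 -0.155  0.06 ]
310 256 [ 0.506 -0.123  0.01 ]
328 250 [ 0.567 -0.106  0.085]
328 263 [ 0.572 -0.112  0.023]
328 277 [ 0.613 -0.159  0.044]
318 262 [ 0.563 -0.148  0.063]
340 262 [ 0.616 -0.107  0.069]
330 290 [ 0.632 -0.173  0.004]
300 290 [ 0.557 -0.228 -0.007]
side
312 196 [ 0.603 -0.161  0.068]
350 212 [ 0.457 -0.155  0.056]
336 210 [ 0.503 -0.144  0.056]
230 275 [0.522 0.365 0.251]
250 180 [ 0.845 -0.136  0.072]
```

View pics/z1.png

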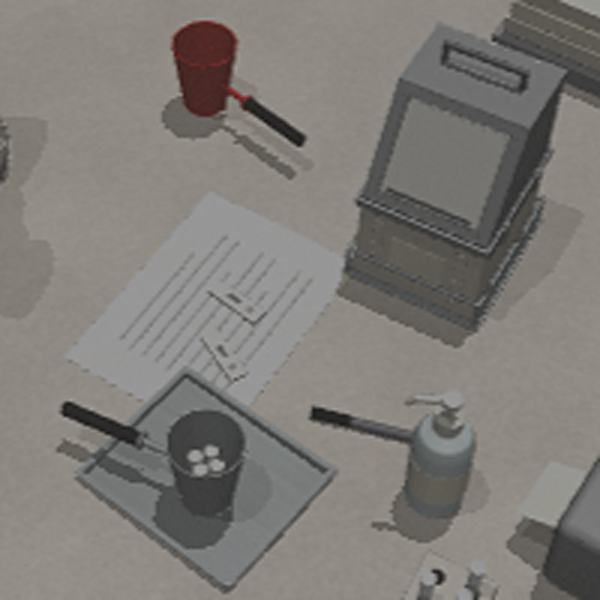

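View pics/z2.png

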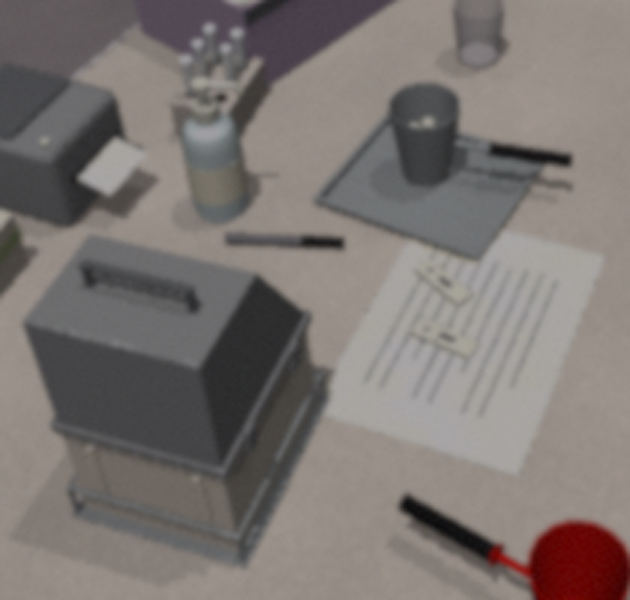

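Run:
```python
from h import *
from scipy.optimize import least_squares
for cam in ["scene","side"]:
    p,W=pts(cam,cam+"0"); g=p.max(-1)
    x,y,z=W[...,0],W[...,1],W[...,2]
    m=(abs(x-.45)<.12)&(abs(y+.15)<.07)&(z>.035)&(z<.08)&(g<45)
    P=W[m]; 
    c=np.median(P,0);dv=np.linalg.svd((P-P.mean(0))[:,:2],full_matrices=False)[2][0]
    if dv[0]<0: dv=-dv
    s=(P-c)[:,:2]@dv
    print(cam,"grip n",m.sum(),"med",c.round(4),"dir",np.degrees(np.arctan2(dv[1],dv[0])).round(1),"ends",(c[:2]+dv*s.min()).round(3),(c[:2]+dv*s.max()).round(3),"z p90",np.percentile(P[:,2],[10,50,90]).round(4))
    m=(abs(x-.59)<.08)&(abs(y+.12)<.08)&(z>.094)&(z<.112)
    P=W[m]; f=least_squares(lambda q:np.hypot(P[:,0]-q[0],P[:,1]-q[1])-q[2],[.59,-.13,.04],loss='soft_l1',f_scale=.002)
    print("rim n",m.sum(),f.x.round(4),"zmax",np.nanmax(P[:,2]).round(4))
    m=(x>.4)&(x<.8)&(y>.1)&(y<.5)&(abs(z-.251)<.006)
    n,l,st,ce=cv2.connectedComponentsWithStats(m.astype(np.uint8)); i=1+np.argmax(st[1:,4]); P=W[l==i]
    print("top n",len(P),"z",np.median(P[:,2]).round(4),cv2.minAreaRect((P[:,:2]*1000).astype(np.float32)), P[:,:2].mean(0))
    b=cv2.boxPoints(cv2.minAreaRect((P[:,:2]*1000).astype(np.float32)));print(b.round(0).tolist())
p,W=pts("scene","scene0")
# floor & table height
print("tray floor",W[285:295,325:340,2].mean(), "table",np.nanmedian(W[330:350,150:200,2]))
# sloping face corners from zoom
for (a,b) in [(412,97),(525,135),(365,195),(490,240),(440,150),(430,110),(425,170),(470,195)]:
    u,v=260+a//3,110+b//3; print((a,b),W[v,u].round(4),p[v,u])
```

```text
scene grip n 97 med [ 0.4754 -0.1643  0.0576] dir 13.4 ends [ 0.431 -0.175] [ 0.513 -0.155] z p90 [0.052  0.0576 0.0614]
rim n 119 [ 0.5924 -0.1326  0.0393] zmax 0.107
top n 1035 z 0.2509 ((580.7653198242188, 335.88653564453125), (152.52346801757812, 113.72003173828125), 8.841784477233887) [0.58444322 0.33150454]
[[497.0, 380.0], [514.0, 268.0], [665.0, 291.0], [647.0, 404.0]]
side grip n 63 med [ 0.4702 -0.1526  0.0563] dir 14.5 ends [ 0.431 -0.163] [ 0.51  -0.142] z p90 [0.0534 0.0563 0.0589]
rim n 105 [ 0.5886 -0.1287  0.0391] zmax 0.1053
top n 2036 z 0.2516 ((579.0125732421875, 340.4360656738281), (151.8553466796875, 104.04232025146484), 9.48619556427002) [0.57445257 0.34501197]
[[496.0, 379.0], [513.0, 277.0], [662.0, 302.0], [645.0, 404.0]]
tray floor 0.002255249918850417 table -0.00011212655837078422
(412, 97) [0.5338 0.2759 0.234 ] [89 89 87]
(525, 135) [0.6616 0.2981 0.2421] [77 77 76]
(365, 195) [0.5301 0.2079 0.1311] [71 71 71]
(490, 240) [0.6745 0.238  0.1376] [65 63 64]
(440, 150) [0.585  0.2597 0.1984] [117 117 112]
(430, 110) [0.5571 0.2767 0.2304] [115 113 110]
(425, 170) [0.5792 0.2437 0.1794] [117 116 112]
(470, 195) [0.6335 0.2517 0.1683] [117 117 113]
```

```bash
python3 -m crank '[[[0.042,-0.034,0],[0,0,0],0.085],[[0.042,-0.034,0],[0,0,0],0.085],[[0.042,-0.034,0],[0,0,3],0.085],[[0.042,-0.034,0],[0,0,3],0.085]]'; python3 -c "
from station import bot;o=bot.get_obs();print({k:o[k].tolist() for k in ['q','eef_pos','tool_rot']})"
python3 -m crank '[[[0.042,-0.034,0],[0,8,0],0.085],[[0.042,-0.034,0],[0,8,0],0.085],[[0.042,-0.034,0],[0,8,0],0.085]]'; python3 -c "
from station import bot;o=bot.get_obs();print({k:o[k].tolist() for k in ['q','eef_pos','tool_rot']})"
```

```text
t: 0.65
eef_pos: [0.3391, -0.4534, 0.2452]
tool_rot: [-0.0, 0.993, 0.114, -0.0]
contact_force: [1.5, 0.5, 0.2]
gripper_width: 0.996
{'q': [0.8451185772498628, 0.300285370283062, -0.03277942926837745, 1.8186390022676708, 0.011337431963145721, 1.0231425319977283, -0.53373903131891], 'eef_pos': [0.3391237161931304, -0.4534053321532306, 0.24515543891184263], 'tool_rot': [-0.0001221603028372938, 0.9934429603168132, 0.1143287494471952, -8.19979738585586e-05]}
t: 1.02
eef_pos: [0.4367, -0.3258, 0.2629]
tool_rot: [-0.024, 0.971, 0.113, 0.208]
contact_force: [1.2, 0.7, 0.6]
gripper_width: 0.995
{'q': [0.9053605896619062, 0.1653949719656554, -0.2072792913353648, 2.0224940817283796, -0.4525320666071169, 0.7509066459403398, -0.33272511031968843], 'eef_pos': [0.43673923084784777, -0.32575894043515274, 0.2628672565245926], 'tool_rot': [-0.024310456173823727, 0.9712327913252737, 0.11275304487659385, 0.2083329490171795]}
```

```bash
cat > fit.py <<'E'
import numpy as np,itertools
from scipy.spatial.transform import Rotation as R
from scipy.optimize import least_squares
D=[([1.12694659,0.4777939,0.02229994,1.55643062,-0.01152606,1.10931174,-0.08311948],[0.22223036,-0.63677368,0.24433787],[-8.86618279e-04,9.85939492e-01,1.67100250e-01,-1.97586426e-04]),
([0.8451185772498628,0.300285370283062,-0.03277942926837745,1.8186390022676708,0.011337431963145721,1.0231425319977283,-0.53373903131891],[0.3391237161931304,-0.4534053321532306,0.24515543891184263],[-0.0001221603028372938,0.9934429603168132,0.1143287494471952,-8.19979738585586e-05]),
([0.9053605896619062,0.1653949719656554,-0.2072792913353648,2.0224940817283796,-0.4525320666071169,0.7509066459403398,-0.33272511031968843],[0.43673923084784777,-0.32575894043515274,0.2628672565245926],[-0.024310456173823727,0.9712327913252737,0.11275304487659385,0.2083329490171795])]
def fk(q,s,a,b,L,full=False):
    # s: signs for q1,q3,q5,q7 ; pitch positive
    d1,d3,d5,d7,e3,e5=L
    T=R.from_euler('z',s[0]*q[0]+a); p=np.array([0,0,d1]); P=[p]
    T=T*R.from_euler('y',q[1])*R.from_euler('z',s[1]*q[2]); p=p+T.apply([e3,0,d3]);P.append(p)
    T=T*R.from_euler('y',q[3])*R.from_euler('z',s[2]*q[4]); p=p+T.apply([e5,0,d5]);P.append(p)
    T=T*R.from_euler('y',q[5])*R.from_euler('z',s[3]*q[6]+b); p=p+T.apply([0,0,d7]);P.append(p)
    return (p,T,P) if full else (p,T)
def tool(q): return R.from_quat(np.array(q)[[1,2,3,0]])
if __name__=="__main__":
    best=[]
    for s in itertools.product([1,-1],repeat=4):
      for a0 in [0,1.57,3.14,-1.57]:
       for b0 in [0,1.57,3.14,-1.57]:
        def res(x,w=True):
            r=[]
            for q,p,t in D:
                P,T=fk(q,s,x[0],x[1],x[2:8]); r+=list(P-p)+list(0.3*(T.inv()*tool(t)).as_rotvec())
            return np.array(r+list(.001*(x[2:8]-[.33,.4,.4,.2,0,0])))
        f=least_squares(res,[a0,b0,.33,.4,.4,.2,0,0]); best.append((f.cost,s,f.x.round(4).tolist()))
    best.sort(key=lambda t:t[0])
    for b in best[:4]: print(b)
E
python3 fit.py
```

```text
(np.float64(0.00010678356596257265), (-1, -1, -1, -1), [-0.0977, 1.476, 0.2534, 0.5445, 0.4815, 0.2595, 0.0034, 0.0191])
(np.float64(0.00010678356596257335), (-1, -1, -1, -1), [-0.0977, -4.8072, 0.2534, 0.5445, 0.4815, 0.2595, 0.0034, 0.0191])
(np.float64(0.00010678356596257423), (-1, -1, -1, -1), [-0.0977, 1.476, 0.2534, 0.5445, 0.4815, 0.2595, 0.0034, 0.0191])
(np.float64(0.00010678356596258029), (-1, -1, -1, -1), [-0.0977, 1.476, 0.2534, 0.5445, 0.4815, 0.2595, 0.0034, 0.0191])
```

```bash
cat > fit2.py <<'E'
from fit import *
S=(-1,-1,-1,-1)
def fk2(q,x,full=False):
    a,b,d1,d3,d5,d7,e1,y1,e3,y3,e5,y5,x7,y7=x
    z=lambda v:R.from_euler('z',v); yy=lambda v:R.from_euler('y',v)
    T=z(-q[0]+a); p=T.apply([e1,y1,d1]); P=[p]
    T=T*yy(q[1])*z(-q[2]); p=p+T.apply([e3,y3,d3]);P.append(p)
    T=T*yy(q[3])*z(-q[4]); p=p+T.apply([e5,y5,d5]);P.append(p)
    T=T*yy(q[5])*z(-q[6]+b); p=p+T.apply([x7,y7,d7]);P.append(p)
    return (p,T,P) if full else (p,T)
prior=np.array([0,np.pi/2,.25,.54,.48,.26]+[0]*8)
w=np.array([.0,.0]+[.01]*4+[.02]*6+[.1]*2)
def run():
    def res(x):
        r=[]
        for q,p,t in D:
            P,T=fk2(q,x); r+=list(P-p)+list(0.3*(T.inv()*tool(t)).as_rotvec())
        return np.array(r+list(w*(x-prior)))
    f=least_squares(res,prior); return f.x,res(f.x)
if __name__=="__main__":
    x,r=run();print(x.round(4).tolist());print(r.reshape(-1)[:6*len(D)].reshape(-1,6).round(4))
E
python3 fit2.py
```

```text
[-0.0007, 1.5701, 0.287, 0.5412, 0.473, 0.3097, 0.0002, -0.0268, 0.0007, -0.0345, 0.0024, -0.0004, -0.0002, 0.0002]
[[ 0.      0.     -0.     -0.     -0.     -0.    ]
 [ 0.     -0.      0.     -0.     -0.     -0.    ]
 [-0.      0.     -0.      0.0001 -0.      0.    ]]
```

```bash
cat > plan.py <<'E'
from fit2 import *
X,_=run()
lo=np.array([-2.96,-.34,-1.41,.24,-1.37,.17,-2.96])+.03; hi=np.array([2.96,2.1,1.46,2.44,4.51,1.92,2.96])-.03
CUP=np.array([.590,-.131,.002]); CY=np.radians(13.); BIN=np.array([.585,.307,0]); BY=np.radians(9.3)
Rz=lambda a:R.from_euler('z',a)
def cup_pour(tau,t,n,x=0.):  # handle-axis point h at (t along slope, n outward mm)
    RB=Rz(BY); Rc=RB*R.from_euler('x',-np.radians(tau))
    h=np.array([x,-85+.5*t-.866*n,130+.866*t+.5*n])/1000
    ph=BIN+RB.apply(h); return ph-Rc.apply([0,0,.05]),Rc
def grasp(phi,th,r,flip):
    # tool z in cup frame: phi=0 down, phi>0 -> towards +y ; th tilt toward +x (along handle)
    zz=np.array([np.sin(th),np.cos(th)*np.sin(phi),-np.cos(th)*np.cos(phi)])
    yv=np.cross(zz,[1,0,0]); yv/=np.linalg.norm(yv); 
    if flip: yv=-yv
    xv=np.cross(yv,zz); Rg=R.from_matrix(np.stack([xv,yv,zz],1))
    p=np.array([-r,0,.05])+zz*.005   # TCP is 5mm ahead of grasp point
    return p,Rg
def tcp(cp,cR,g): return cp+cR.apply(g[0]), cR*g[1]
def ik(p,T,q0,reg=.02):
    def f(q):
        P,Q=fk2(q,X); return np.r_[(P-p)*5,(T.inv()*Q).as_rotvec(),reg*(q-q0)*.1]
    s=least_squares(f,np.clip(q0,lo+1e-3,hi-1e-3),bounds=(lo,hi),max_nfev=60)
    P,Q=fk2(s.x,X); return s.x,np.linalg.norm(P-p),(T.inv()*Q).magnitude()
def boxd(pts):  # distance of world points to bin box
    b=(pts-BIN)@Rz(BY).as_matrix(); h=np.array([.075,.085,.1365]); d=np.maximum(abs(b-[0,0,.1365])-h,0); return np.linalg.norm(d,axis=1)
def segs(q):
    p,T,P=fk2(q,X,True); L=np.linspace(0,1,12)[:,None]
    tl=p-T.as_matrix()[:,2]*.059; return tl*(1-L)+P[2]*L, P[1]*(1-L)+P[2]*L
E
cat > s.py <<'E'
from plan import *
q=np.array(D[-1][0]); out=[]
for r in (.12,.14):
 for flip in (0,1):
  for ph in (-30,0,30,60):
   for th in (0,20,40,60):
    g=grasp(np.radians(ph),np.radians(th),r,flip)
    best=None
    for st in (q,np.array([0.5,.3,-.3,2.,-.5,.9,0.5]),np.array([.5,.3,.3,2.,1.5,.9,-1.]),np.array([.5,.3,.3,2.,3,.9,1.])):
        a=ik(*tcp(CUP,Rz(CY),g),st)
        if a[1]<.002 and a[2]<.01:
            qq=a[0];ok=True;mx=0
            # path: lift, transfer, roll
            way=[]
            c1,R1=cup_pour(0,58,11); c1=c1.copy()
            for k in np.linspace(0,1,4)[1:]: way.append((CUP+[0,0,.2*k],Rz(CY)))
            A=CUP+[0,0,.2]; Bp,_=cup_pour(0,58,120);Bp=Bp.copy();Bp[2]=.2
            for k in np.linspace(0,1,6)[1:]: way.append((A+(Bp-A)*k,Rz(CY+(BY-CY)*k)))
            for k in np.linspace(0,90,8)[1:]: way.append(cup_pour(k,58,120))
            way.append(cup_pour(90,58,60))
            for k in (95,110,115): way.append(cup_pour(k,58,11))
            cl=9;qs=[qq]
            for w in way:
                b=ik(*tcp(*w,g),qq)
                e=b[1]+b[2]*.1
                mx=max(mx,e)
                if e>.01: ok=False;break
                qq=b[0];qs.append(qq)
                s1,s2=segs(qq); cl=min(cl,boxd(s1).min(),boxd(s2).min())
            s1,s2=segs(a[0]); zc=s1[:,2].min()
            if ok: out.append((cl,zc,r,flip,ph,th,a[0].round(2).tolist(),qq.round(2).tolist()))
for o in sorted(out,key=lambda o:-o[0]): print(round(o[0],3),round(o[1],3),*o[2:])
print(len(out))
E
time python3 s.py
```

```text
0.083 0.103 0.14 1 0 20 [1.14, 0.61, -0.97, 2.31, 1.17, 0.33, 1.05] [-1.26, 1.13, 0.21, 1.9, 1.02, 1.89, 0.38]
0.083 0.103 0.14 1 0 20 [1.14, 0.61, -0.97, 2.31, 1.17, 0.33, 1.05] [-1.26, 1.13, 0.21, 1.9, 1.02, 1.89, 0.38]
0.083 0.103 0.14 1 0 20 [0.96, 0.52, -0.74, 2.31, 0.92, 0.2, 1.26] [-1.26, 1.13, 0.21, 1.9, 1.02, 1.89, 0.38]
0.083 0.103 0.14 1 0 20 [0.96, 0.52, -0.74, 2.31, 0.92, 0.2, 1.26] [-1.26, 1.13, 0.21, 1.9, 1.02, 1.89, 0.38]
0.083 0.103 0.14 0 0 20 [0.33, 0.42, 0.01, 2.35, -1.21, 0.2, 0.17] [-1.26, 1.13, 0.21, 1.9, 1.02, 1.89, -2.77]
0.083 0.103 0.14 0 0 20 [0.33, 0.42, 0.01, 2.35, -1.21, 0.2, 0.17] [-1.26, 1.13, 0.21, 1.9, 1.02, 1.89, -2.77]
0.083 0.096 0.14 1 30 20 [1.49, 1.05, -1.25, 2.07, 0.55, 0.72, 1.74] [-0.87, 0.85, -0.32, 1.93, 1.07, 1.89, 0.19]
0.083 0.096 0.14 1 30 20 [1.44, 0.97, -1.16, 2.07, 0.4, 0.66, 1.87] [-0.87, 0.85, -0.32, 1.93, 1.07, 1.89, 0.19]
0.083 0.096 0.14 1 30 20 [1.34, 0.85, -0.98, 2.07, 0.1, 0.6, 2.14] [-0.87, 0.85, -0.32, 1.93, 1.07, 1.89, 0.19]
0.083 0.096 0.14 1 30 20 [1.48, 1.03, -1.23, 2.07, 0.52, 0.7, 1.77] [-0.87, 0.85, -0.32, 1.93, 1.
[... 9611 characters left out ...]
 [0.51, 0.51, -0.38, 2.1, 0.33, 0.59, -1.45] [-1.31, 1.28, 0.52, 1.66, 0.74, 1.89, -2.56]
0.045 0.106 0.12 0 0 0 [0.11, 0.49, 0.1, 2.12, -0.1, 0.53, -1.06] [-1.31, 1.28, 0.52, 1.66, 0.74, 1.89, -2.56]
0.045 0.106 0.12 0 0 0 [-0.16, 0.54, 0.45, 2.14, -0.43, 0.56, -0.74] [-1.37, 1.32, 0.61, 1.66, 0.7, 1.83, -2.51]
0.045 0.099 0.12 0 -30 0 [-0.06, 0.51, -0.08, 2.26, 1.12, 0.63, -2.48] [-1.45, 1.69, 0.82, 1.68, 0.76, 1.89, -2.4]
0.045 0.099 0.12 0 -30 0 [-0.59, 0.61, 0.58, 2.29, 0.66, 0.32, -2.08] [-1.45, 1.69, 0.82, 1.68, 0.76, 1.89, -2.4]
0.045 0.099 0.12 0 -30 0 [-0.75, 0.7, 0.8, 2.29, 0.16, 0.24, -1.6] [-1.55, 1.85, 0.99, 1.69, 0.64, 1.74, -2.25]
101
real	3m15.967s
user	3m9.840s
sys	0m0.256s
```

```bash
cat > s2.py <<'E'
from plan import *
import sys
for ph,th,r,flip in [(45,20,.13,1),(45,10,.13,1),(60,20,.13,1)]:
    g=grasp(np.radians(ph),np.radians(th),r,flip); q=np.array(D[-1][0])
    p1,T1=tcp(CUP,Rz(CY),g); pre=p1-T1.as_matrix()[:,2]*.1
    P0,Q0=fk2(q,X); rv=(Q0.inv()*T1).as_rotvec(); print(ph,th,"rotvec to pre (tool,deg)",np.degrees(rv).round(1),"shift",(pre-P0).round(3))
    way=[('pre',P0+(pre-P0)*k,Q0*R.from_rotvec(rv*k)) for k in np.linspace(.1,1,10)]
    way.append(('pick',p1,T1))
    A=CUP+[0,0,.15]; 
    for k in (.5,1): way.append(('lift',*tcp(CUP+[0,0,.15*k],Rz(CY),g)))
    Bp,_=cup_pour(0,58,130);Bp=Bp.copy();Bp[2]=.18
    for k in np.linspace(0,1,6)[1:]: way.append(('trans',*tcp(A+(Bp-A)*k,Rz(CY+(BY-CY)*k),g)))
    for k in np.linspace(0,90,8)[1:]: way.append(('roll',*tcp(*cup_pour(k,58,130),g)))
    way.append(('ins',*tcp(*cup_pour(90,58,60),g)))
    for k in (95,110,115): way.append(('pour%d'%k,*tcp(*cup_pour(k,58,11),g)))
    for n,p,T in way:
        b=ik(p,T,q); q=b[0]; s1,s2=segs(q); _,_,PP=fk2(q,X,True)
        print(n,p.round(3),q.round(2),"err %.4f %.3f"%(b[1],b[2]),"m %.2f"%np.minimum(q-lo,hi-q).min(),"bin %.3f %.3f z %.3f"%(boxd(s1).min(),boxd(s2).min(),min(s1[:,2].min(),PP[1][2])))
E
sed -i 's/for k in (.5,1): way/for k in (.5,1.): way/' s2.py; python3 s2.py
```

```text
45 20 rotvec to pre (tool,deg) [   5.5   58.4 -152.3] shift [ 0.009  0.097 -0.148]
pre [ 0.438 -0.316  0.248] [ 1.01  0.19 -0.28  2.08 -0.63  0.7   0.13] err 0.0000 0.000 m 0.33 bin 0.548 0.662 z 0.299
pre [ 0.439 -0.306  0.233] [ 1.13  0.23 -0.37  2.11 -0.78  0.7   0.58] err 0.0000 0.000 m 0.30 bin 0.542 0.667 z 0.281
pre [ 0.439 -0.297  0.219] [ 1.23  0.3  -0.45  2.12 -0.88  0.72  0.98] err 0.0000 0.000 m 0.29 bin 0.538 0.676 z 0.264
pre [ 0.44  -0.287  0.204] [ 1.31  0.38 -0.52  2.11 -0.89  0.77  1.31] err 0.0000 0.000 m 0.30 bin 0.533 0.685 z 0.246
pre [ 0.441 -0.277  0.189] [ 1.36  0.47 -0.58  2.08 -0.84  0.82  1.58] err 0.0000 0.000 m 0.33 bin 0.529 0.695 z 0.229
pre [ 0.442 -0.268  0.174] [ 1.39  0.55 -0.62  2.03 -0.76  0.87  1.8 ] err 0.0000 0.000 m 0.38 bin 0.524 0.701 z 0.212
pre [ 0.443 -0.258  0.159] [ 1.39  0.63 -0.66  1.99 -0.66  0.91  1.99] err 0.0000 0.000 m 0.42 bin 0.517 0.704 z 0.197
pre [ 0.444 -0.248  0.145] [ 1.37  0.7  -0.69  1.94 -0.54  0.96  2.16] err 0.0000 0.000 m 0.47 bin 0.510 0.702 z 0.182
pre [ 0.445 -0.239  0.13 ] [ 1.34  0.75 -0.72  1.89 -0.42  1.    
[... 8768 characters left out ...]
486 0.119 0.241] [ 0.17  0.16 -0.84  2.15  0.75  0.85  0.63] err 0.0000 0.000 m 0.26 bin 0.103 0.293 z 0.294
roll [0.486 0.118 0.241] [-0.01  0.25 -0.83  2.14  0.94  1.1   0.45] err 0.0000 0.000 m 0.27 bin 0.095 0.272 z 0.289
ins [0.476 0.177 0.206] [-0.15  0.37 -0.83  2.11  0.99  1.17  0.28] err 0.0000 0.000 m 0.30 bin 0.073 0.244 z 0.254
pour95 [0.469 0.219 0.182] [-0.31  0.49 -0.8   2.05  1.03  1.31  0.16] err 0.0000 0.000 m 0.36 bin 0.073 0.217 z 0.227
pour110 [0.47  0.218 0.183] [-0.47  0.61 -0.72  2.    1.08  1.56  0.14] err 0.0000 0.000 m 0.33 bin 0.073 0.199 z 0.218
pour115 [0.47  0.218 0.183] [-0.51  0.65 -0.69  1.98  1.09  1.64  0.14] err 0.0000 0.000 m 0.25 bin 0.073 0.196 z 0.215
```

```bash
cat > rows.py <<'E'
from plan import *
from station import bot
import json
G=grasp(np.radians(50),np.radians(20),.135,1)
def cur():
    o=bot.get_obs(); return np.array(o['eef_pos']),tool(o['tool_rot']),o
def rows(P,T,p,Tt,n,w):
    rv=(T.inv()*Tt).as_rotvec()/n; out=[]
    for i in range(n):
        d=T.inv().apply((p-P)/(n-i)); P=P+(p-P)/(n-i); 
        out.append([[round(float(v),4) for v in d],[round(float(v),1) for v in np.degrees(rv)],w]); T=T*R.from_rotvec(rv)
    return out
def chain(way,w):  # way: list of (p,T,n)
    P,T,_=cur(); out=[]
    for p,Tt,n in way: out+=rows(P,T,p,Tt,n,w);P,T=p,Tt
    for i in range(0,len(out),10): print(json.dumps(out[i:i+10],separators=(',',':')))
def err(p,T):
    P,Q,o=cur(); print("poserr mm",((P-p)*1000).round(1),"deg",np.degrees((Q.inv()*T).as_rotvec()).round(1),"t",round(o['t'],2),"q",o['q'].round(2),"F",o['contact_force'].round(1),"w",round(o['gripper_width'],3))
def pick(back=0): 
    p,T=tcp(CUP,Rz(CY),G); return p-T.as_matrix()[:,2]*back,T
E
python3 - <<'E'
from rows import *
p,T=pick(.1); print(p,T.as_matrix()[:,2]); chain([(p,T,17)],.04)
E
```

```text
[ 0.44218426 -0.23531017  0.10938216] [ 0.171324    0.77833449 -0.60402277]
[[[-0.0023,-0.0051,0.0089],[0.3,3.8,-8.7],0.04],[[-0.0021,-0.0054,0.0087],[0.3,3.8,-8.7],0.04],[[-0.0018,-0.0056,0.0086],[0.3,3.8,-8.7],0.04],[[-0.0015,-0.0058,0.0086],[0.3,3.8,-8.7],0.04],[[-0.0012,-0.006,0.0085],[0.3,3.8,-8.7],0.04],[[-0.0008,-0.0061,0.0085],[0.3,3.8,-8.7],0.04],[[-0.0004,-0.0062,0.0085],[0.3,3.8,-8.7],0.04],[[-0.0,-0.0061,0.0085],[0.3,3.8,-8.7],0.04],[[0.0003,-0.0061,0.0085],[0.3,3.8,-8.7],0.04],[[0.0007,-0.006,0.0086],[0.3,3.8,-8.7],0.04]]
[[[0.001,-0.0058,0.0087],[0.3,3.8,-8.7],0.04],[[0.0013,-0.0056,0.0088],[0.3,3.8,-8.7],0.04],[[0.0015,-0.0053,0.0089],[0.3,3.8,-8.7],0.04],[[0.0017,-0.005,0.0091],[0.3,3.8,-8.7],0.04],[[0.0019,-0.0047,0.0092],[0.3,3.8,-8.7],0.04],[[0.0019,-0.0043,0.0094],[0.3,3.8,-8.7],0.04],[[0.002,-0.004,0.0095],[0.3,3.8,-8.7],0.04]]
```

```bash
python3 -m crank '[[[-0.002,-0.005,0.009],[0.3,3.8,-8.7],0.04],[[-0.002,-0.005,0.009],[0.3,3.8,-8.7],0.04],[[-0.002,-0.006,0.009],[0.3,3.8,-8.7],0.04],[[-0.002,-0.006,0.009],[0.3,3.8,-8.7],0.04],[[-0.001,-0.006,0.008],[0.3,3.8,-8.7],0.04],[[-0.001,-0.006,0.008],[0.3,3.8,-8.7],0.04],[[0,-0.006,0.008],[0.3,3.8,-8.7],0.04],[[0,-0.006,0.008],[0.3,3.8,-8.7],0.04],[[0,-0.006,0.009],[0.3,3.8,-8.7],0.04]]'
python3 - <<'E'
from rows import *
p,T=pick(.1); err(p,T); chain([(p,T,8)],.04)
E
```

```text
t: 2.15
eef_pos: [0.4383, -0.2804, 0.1817]
tool_rot: [0.059, 0.588, 0.684, 0.428]
contact_force: [-0.2, 0.5, 0.3]
gripper_width: 0.467
poserr mm [ -3.8 -45.1  72.3] deg [  2.7  30.1 -70. ] t 2.15 q [ 1.36  0.52 -0.54  2.06 -0.87  0.88  1.69] F [-0.2  0.5  0.3] w 0.467
[[[0.0009,-0.0059,0.0089],[0.3,3.8,-8.8],0.04],[[0.0011,-0.0057,0.009],[0.3,3.8,-8.8],0.04],[[0.0014,-0.0054,0.0091],[0.3,3.8,-8.8],0.04],[[0.0016,-0.0051,0.0092],[0.3,3.8,-8.8],0.04],[[0.0018,-0.0048,0.0093],[0.3,3.8,-8.8],0.04],[[0.0019,-0.0045,0.0095],[0.3,3.8,-8.8],0.04],[[0.0019,-0.0041,0.0096],[0.3,3.8,-8.8],0.04],[[0.0019,-0.0038,0.0098],[0.3,3.8,-8.8],0.04]]
```

Tracking matches the model well; I'll continue.

```bash
python3 -m crank '[[[0.001,-0.006,0.009],[0.3,3.8,-8.8],0.03],[[0.001,-0.006,0.009],[0.3,3.8,-8.8],0.03],[[0.001,-0.005,0.009],[0.3,3.8,-8.8],0.03],[[0.002,-0.005,0.009],[0.3,3.8,-8.8],0.03],[[0.002,-0.005,0.009],[0.3,3.8,-8.8],0.03],[[0.002,-0.005,0.009],[0.3,3.8,-8.8],0.03],[[0.002,-0.004,0.01],[0.3,3.8,-8.8],0.03],[[0.002,-0.004,0.01],[0.3,3.8,-8.8],0.03]]'
python3 - <<'E'
from rows import *
from h import snap
snap("wrist","w1");snap("scene","s1")
p,T=pick(.1); err(p,T); p,T=pick(0); chain([(p,T,4)],.03)
E
```

```text
t: 3.15
eef_pos: [0.4416, -0.2356, 0.1089]
tool_rot: [0.11, -0.032, 0.894, 0.433]
contact_force: [-0.3, 0.1, 0.9]
gripper_width: 0.35
poserr mm [ 0.4  1.1 -0.1] deg [ 0.4 -0.   0.3] t 3.25 q [ 1.29  0.84 -0.7   1.81 -0.34  1.12  2.52] F [-0.8  0.5  0.9] w 0.349
[[[0.0001,-0.0003,0.0248],[0.1,-0.0,0.1],0.03],[[0.0001,-0.0003,0.0248],[0.1,-0.0,0.1],0.03],[[0.0001,-0.0002,0.0248],[0.1,-0.0,0.1],0.03],[[0.0001,-0.0002,0.0248],[0.1,-0.0,0.1],0.03]]
```

View pics/w1.png

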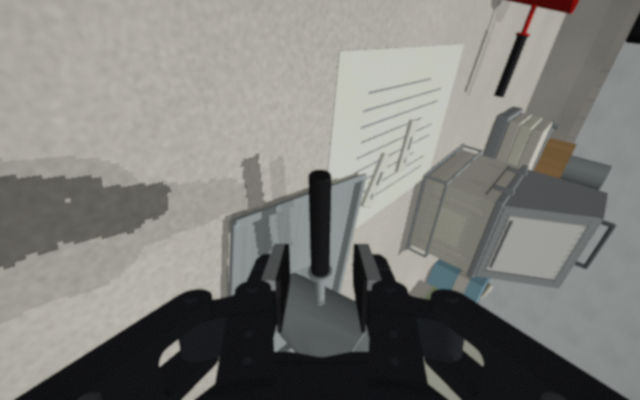

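View pics/s1.png

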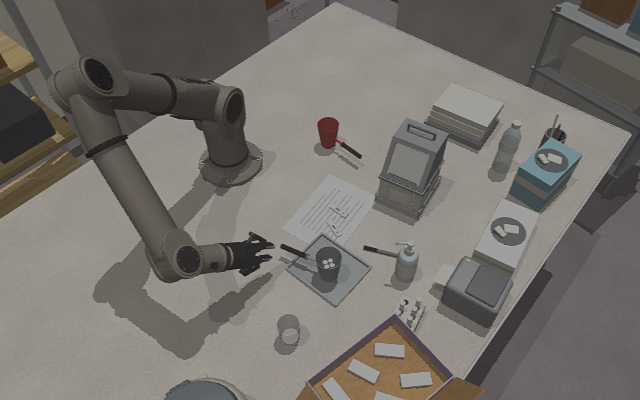

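Wrist view: the black grip runs straight from (319,175) to (320,275), centred between the pads at u≈282 and 362, so the alignment is good. I'll advance.

```bash
python3 -m crank '[[[0,0,0.03],[0,0,0],0.03],[[0,0,0.03],[0,0,0],0.03],[[0,0,0.02],[0,0,0],0.03],[[0,0,0.012],[0,0,0],0.03],[[0,0,0.007],[0,0,0],0.03]]'
python3 - <<'E'
from rows import *
from h import snap
snap("wrist","w2")
p,T=pick(0); err(p,T)
E
```

```text
t: 3.88
eef_pos: [0.4586, -0.158, 0.0501]
tool_rot: [0.11, -0.029, 0.894, 0.434]
contact_force: [0.4, 1.0, 0.8]
gripper_width: 0.353
poserr mm [-0.8  0.1  0.9] deg [0.3 0.  0.1] t 3.92 q [ 1.21  0.92 -0.72  1.92 -0.37  0.9   2.53] F [ 0.4  0.2 -1.1] w 0.354
```

View pics/w2.png

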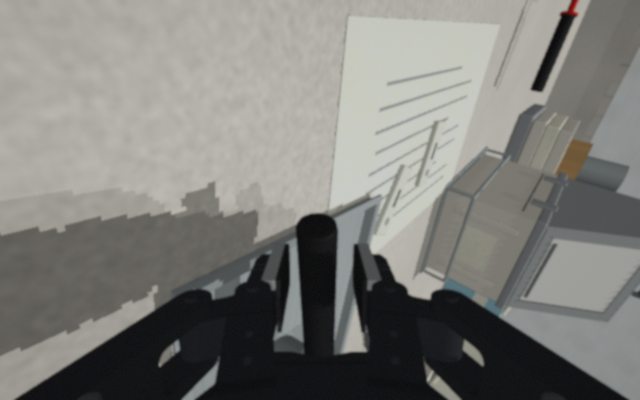

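The grip is between the pads. I'll close with a firm force, then lift a little.

```bash
python3 -m crank '[[[0,0,0],[0,0,0],0.0],[[0,0,0],[0,0,0],0.0],[[0,0,0],[0,0,0],0.0],[[0,0,0],[0,0,0],0.0]]' 110
python3 - <<'E'
from rows import *
p,T=pick(0); err(p,T)
P,Q,_=cur()
print("up rows:",Q.inv().apply([0,0,.15/5]).round(4))
E
```

```text
t: 4.42
eef_pos: [0.4588, -0.1584, 0.0502]
tool_rot: [0.11, -0.029, 0.894, 0.433]
contact_force: [0.3, -1.0, -1.3]
gripper_width: 0.15
poserr mm [-0.6 -0.9  1.2] deg [0.3 0.1 0.2] t 4.42 q [ 1.21  0.92 -0.72  1.92 -0.37  0.9   2.53] F [ 0.3 -1.  -1.3] w 0.15
up rows: [-0.0067  0.023  -0.018 ]
```

```bash
python3 -m crank '[[[-0.003,0.012,-0.009],[0,0,0],0.0],[[-0.007,0.023,-0.018],[0,0,0],0.0],[[-0.007,0.023,-0.018],[0,0,0],0.0],[[-0.007,0.023,-0.018],[0,0,0],0.0],[[-0.005,0.016,-0.013],[0,0,0],0.0]]'
python3 - <<'E'
from rows import *
from h import snap
snap("scene","s3");snap("side","d3");snap("wrist","w3")
P,Q,o=cur();print(P,o['gripper_width'],o['contact_force'],o['torque'])
import cv2
a=cv2.imread("pics/s3.png")[180:320,220:420];b=cv2.imread("pics/d3.png")[130:270,230:430]
cv2.imwrite("pics/c3.png",np.hstack([cv2.resize(a,None,fx=2,fy=2),cv2.resize(b,None,fx=2,fy=2)]))
E
```

```text
t: 5.05
eef_pos: [0.4595, -0.1579, 0.1787]
tool_rot: [0.11, -0.03, 0.894, 0.433]
contact_force: [0.5, -0.6, -2.8]
gripper_width: 0.148
[ 0.45964604 -0.15838599  0.17745356] 0.15148490113358742 [-0.16337993  0.62176514 -1.48670858] [-1.21106682  0.50778713 -0.01803202]
```

View pics/c3.png

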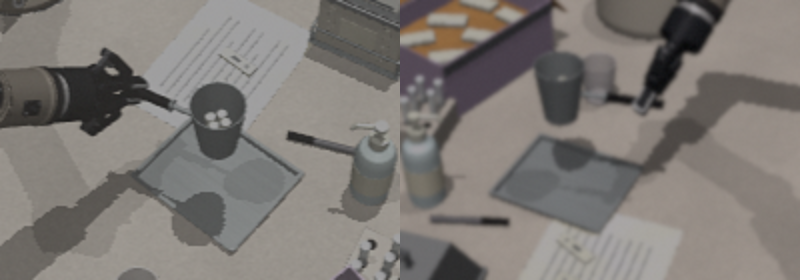

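View pics/w3.png

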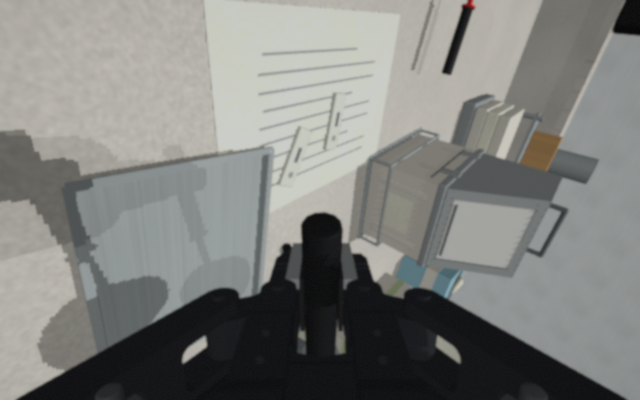

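The cup is held clear of the tray with four tubes still in it. Checking the cup's pose in the hand for droop.

Run:
```python
from rows import *
from h import pts
from scipy.optimize import least_squares
P,Q,_=cur(); cR=Q*G[1].inv(); cp=P-cR.apply(G[0]); print("pred cup",cp.round(4),np.degrees(cR.as_rotvec()).round(1),"rim",(cp+cR.apply([0,0,.1])).round(4))
for cam,f in (("scene","s3"),("side","d3")):
    p,W=pts(cam,f); rim=cp+cR.apply([0,0,.1])
    # cup frame points
    L=cR.inv().apply((W-cp).reshape(-1,3)).reshape(W.shape)
    r=np.hypot(L[...,0],L[...,1])
    m=(abs(r-.041)<.012)&(L[...,2]>.03)&(L[...,2]<.125)
    # outer wall cone fit: params dx,dy,dz, tilt ax, ay
    Pt=L[m]
    def res(v,Pt=Pt):
        q=R.from_rotvec([v[2],v[3],0]).inv().apply(Pt-[v[0],v[1],0.05])+[0,0,.05]; rr=np.hypot(q[:,0],q[:,1]); ro=.028+.13*q[:,2]
        return np.minimum(abs(rr-ro),abs(rr-(ro-.002)))
    f_=least_squares(res,[0,0,0,0],loss='soft_l1',f_scale=.002); print(cam,m.sum(),"dxy mm",(f_.x[:2]*1000).round(1),"tilt deg",np.degrees(f_.x[2:]).round(1), "ztop",np.nanpercentile(Pt[:,2],[98,99.5]).round(4))
    # grip: dark points
    g=p.max(-1); m=(abs(L[...,1])<.02)&(L[...,0]<-.07)&(L[...,0]>-.12)&(abs(L[...,2]-.05)<.03)&(g<45); A=L[m]; print("grip",m.sum(),np.polyfit(A[:,0],A[:,2],1) if m.sum()>5 else None, np.median(A,0).round(4) if m.sum() else 0)
    z=[]
    for a,b in ((-.05,-.02),(.02,.05)):
        mm=(r>.034)&(r<.046)&(L[...,0]>a)&(L[...,0]<b)&(L[...,2]>.06)&(L[...,2]<.14); z.append(np.nanpercentile(L[mm][:,2],97) if mm.sum() else None)
    print("rim z at -x,+x",z)
```

```text
pred cup [ 0.5904 -0.1314  0.1311] [ 0.1 -0.3 13.2] rim [ 0.59   -0.1317  0.2311]
scene 678 dxy mm [2.1 0.5] tilt deg [-0.3  1.8] ztop [0.0998 0.1023]
grip 45 [0.01645552 0.05649302] [-0.0973 -0.0049  0.0546]
rim z at -x,+x [np.float64(0.10183999623412066), np.float64(0.09979534835419306)]
side 647 dxy mm [0.2 3.1] tilt deg [-1.3  1.7] ztop [0.1006 0.1025]
grip 33 [0.00258604 0.05769588] [-0.0955  0.0077  0.0571]
rim z at -x,+x [np.float64(0.10155864566643129), np.float64(0.10017637179719827)]
```

Run:
```python
from rows import *
c,Rc=cup_pour(0,58,130); print(c); p,T=tcp(c,Rc,G); chain([(p,T,10)],0.0); print(p)
```

```text
[0.61224317 0.14063586 0.195228  ]
[[[-0.0023,0.0222,0.0184],[0.1,-0.3,0.2],0.0],[[-0.0021,0.0222,0.0184],[0.1,-0.3,0.2],0.0],[[-0.0019,0.0223,0.0183],[0.1,-0.3,0.2],0.0],[[-0.0017,0.0223,0.0183],[0.1,-0.3,0.2],0.0],[[-0.0015,0.0224,0.0183],[0.1,-0.3,0.2],0.0],[[-0.0013,0.0224,0.0182],[0.1,-0.3,0.2],0.0],[[-0.0012,0.0224,0.0182],[0.1,-0.3,0.2],0.0],[[-0.001,0.0225,0.0182],[0.1,-0.3,0.2],0.0],[[-0.0008,0.0225,0.0181],[0.1,-0.3,0.2],0.0],[[-0.0006,0.0225,0.0181],[0.1,-0.3,0.2],0.0]]
[0.48012362 0.12264763 0.24220789]
```

```bash
python3 -m crank '[[[-0.001,0.012,0.01],[0.1,-0.3,0.2],0],[[-0.002,0.022,0.018],[0.1,-0.3,0.2],0],[[-0.002,0.022,0.018],[0.1,-0.3,0.2],0],[[-0.002,0.022,0.018],[0.1,-0.3,0.2],0],[[-0.001,0.022,0.018],[0.1,-0.3,0.2],0],[[-0.001,0.022,0.018],[0.1,-0.3,0.2],0],[[-0.001,0.022,0.018],[0.1,-0.3,0.2],0],[[-0.001,0.022,0.018],[0.1,-0.3,0.2],0],[[-0.001,0.022,0.018],[0.1,-0.3,0.2],0],[[-0.001,0.018,0.015],[0.1,-0.3,0.2],0]]'
python3 - <<'E'
from rows import *
c,Rc=cup_pour(0,58,130); p,T=tcp(c,Rc,G); err(p,T)
w=[(*tcp(*cup_pour(a,58,130),G),3) for a in (18,36,54,72,90)]; chain(w,0.)
E
```

```text
t: 6.45
eef_pos: [0.4763, 0.1036, 0.2358]
tool_rot: [0.125, -0.002, 0.895, 0.429]
contact_force: [1.2, -0.2, -0.9]
gripper_width: 0.149
poserr mm [ -3.8 -19.1  -6.4] deg [0.2 0.  0.4] t 6.45 q [ 1.09  0.5  -1.09  2.19 -0.8   0.67  2.31] F [ 1.2 -0.2 -0.9] w 0.149
[[[-0.0011,0.005,0.0038],[5.7,0.0,-1.9],0.0],[[-0.0012,0.0054,0.0033],[5.7,0.0,-1.9],0.0],[[-0.0014,0.0056,0.0027],[5.7,0.0,-1.9],0.0],[[-0.0,-0.0005,-0.0001],[5.6,0.0,-2.1],0.0],[[-0.0,-0.0005,-0.0],[5.6,0.0,-2.1],0.0],[[0.0,-0.0005,0.0],[5.6,0.0,-2.1],0.0],[[-0.0,-0.0005,-0.0001],[5.6,-0.0,-2.1],0.0],[[-0.0,-0.0005,-0.0],[5.6,-0.0,-2.1],0.0],[[0.0,-0.0005,0.0],[5.6,-0.0,-2.1],0.0],[[-0.0,-0.0005,-0.0001],[5.6,0.0,-2.1],0.0]]
[[[-0.0,-0.0005,-0.0],[5.6,0.0,-2.1],0.0],[[0.0,-0.0005,0.0],[5.6,0.0,-2.1],0.0],[[-0.0,-0.0005,-0.0001],[5.6,0.0,-2.1],0.0],[[-0.0,-0.0005,-0.0],[5.6,0.0,-2.1],0.0],[[0.0,-0.0005,0.0],[5.6,0.0,-2.1],0.0]]
```

```bash
python3 -m crank '[[[-0.001,0.005,0.004],[3,0,-1],0],[[-0.001,0.005,0.003],[5.7,0,-2],0],[[0,0,0],[5.7,0,-2],0],[[0,0,0],[5.7,0,-2],0],[[0,0,0],[5.7,0,-2],0],[[0,0,0],[5.7,0,-2],0],[[0,0,0],[5.7,0,-2],0],[[0,0,0],[5.7,0,-2],0],[[0,0,0],[5.7,0,-2],0],[[0,0,0],[5.7,0,-2],0]]'
python3 - <<'E'
from rows import *
P,Q,o=cur(); cR=Q*G[1].inv(); print(np.degrees((Rz(BY).inv()*cR).as_rotvec()).round(1),o['q'].round(2),o['t'])
p,T=tcp(*cup_pour(88,60,130),G); chain([(p,T,6)],0.)
E
```

```text
t: 7.7
eef_pos: [0.4784, 0.1133, 0.2385]
tool_rot: [0.178, -0.088, 0.979, -0.053]
contact_force: [-0.2, -0.8, -3.2]
gripper_width: 0.151
[-57.7   0.2  -0.4] [ 0.25  0.1  -0.79  2.18  0.52  0.67  0.85] 7.7
[[[-0.0008,0.0005,-0.0006],[4.7,-0.0,-1.8],0.0],[[-0.0008,0.0004,-0.0007],[4.7,-0.0,-1.8],0.0],[[-0.0008,0.0003,-0.0007],[4.7,-0.0,-1.8],0.0],[[-0.0008,0.0002,-0.0007],[4.7,-0.0,-1.8],0.0],[[-0.0008,0.0001,-0.0007],[4.7,-0.0,-1.8],0.0],[[-0.0008,0.0001,-0.0007],[4.7,-0.0,-1.8],0.0]]
```

```bash
python3 -m crank '[[[0,0,0],[4.5,0,-1.7],0],[[0,0,0],[4.5,0,-1.7],0],[[0,0,0],[4.5,0,-1.7],0],[[0,0,0],[4.5,0,-1.7],0],[[0,0,0],[4.5,0,-1.7],0],[[0,0,0],[3,0,-1.2],0],[[0,0,0],[0,0,0],0]]'
python3 - <<'E'
from rows import *
from h import snap
snap("scene","s4");snap("side","d4")
P,Q,o=cur(); cR=Q*G[1].inv(); cp=P-cR.apply(G[0]); print(np.degrees((Rz(BY).inv()*cR).as_rotvec()).round(1),o['q'].round(2),o['t'],o['gripper_width']); print("rim bin mm",(Rz(BY).inv().apply(cp+cR.apply([0,0,.1])-BIN)*1000).round(1))
import cv2
a=cv2.imread("pics/s4.png")[90:290,280:480];b=cv2.imread("pics/d4.png")[160:360,160:360]
cv2.imwrite("pics/c4.png",np.hstack([cv2.resize(a,None,fx=2,fy=2),cv2.resize(b,None,fx=2,fy=2)]))
E
```

```text
t: 8.57
eef_pos: [0.4786, 0.1141, 0.2378]
tool_rot: [0.187, -0.129, 0.933, -0.28]
contact_force: [0.7, 0.2, -1.9]
gripper_width: 0.151
[-84.7   0.1   0. ] [-0.08  0.28 -0.79  2.14  0.98  1.18  0.4 ] 8.675 0.14728959509891196
rim bin mm [  -2.2 -122.1  247.1]
```

View pics/c4.png

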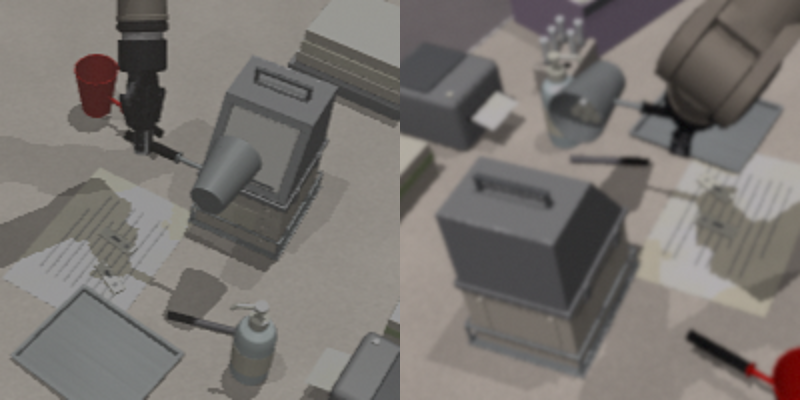

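The cup is level in front of the flap, with the tubes still inside. Measuring its pose before pushing in.

```bash
cat > meas.py <<'E'
from rows import *
from h import pts
def meas(fs):
    P,Q,_=cur(); cR=Q*G[1].inv(); cp=P-cR.apply(G[0])
    for cam,f in fs:
        p,W=pts(cam,f); L=cR.inv().apply((W-cp).reshape(-1,3)).reshape(W.shape)
        r=np.hypot(L[...,0],L[...,1]); m=(abs(r-.028-.13*L[...,2])<.01)&(L[...,2]>.005)&(L[...,2]<.1)&(abs(L[...,1])<.05); Pt=L[m]
        def res(v):
            q=R.from_rotvec([v[2],v[3],0]).inv().apply(Pt-[v[0],v[1],0.05])+[0,0,.05]; return np.hypot(q[:,0],q[:,1])-(.028+.13*q[:,2])
        s=least_squares(res,[0,0,0,0],loss='soft_l1',f_scale=.002); print(cam,m.sum(),"cup-frame dxy mm",(s.x[:2]*1000).round(1),"tilt",np.degrees(s.x[2:]).round(1),"zrange",np.percentile(Pt[:,2],[1,99]).round(3), "rms",np.sqrt(np.mean(s.fun**2)).round(4))
E
python3 - <<'E'
from meas import *
meas([("scene","s4")])
a=[]
p1=tcp(*cup_pour(92,50,85),G); chain([(*p1,3)],0.)
p2=tcp(*cup_pour(92,50,11),G);P,Q=p1
print(rows(*p1,*p2,6,0.))
E
```

```text
scene 690 cup-frame dxy mm [1.4 4.7] tilt [-0.6  0.3] zrange [0.006 0.098] rms 0.0024
[[[-0.0007,0.0154,0.0004],[2.3,-0.0,-0.8],0.0],[[-0.0009,0.0154,-0.0002],[2.3,-0.0,-0.8],0.0],[[-0.0011,0.0153,-0.0008],[2.3,-0.0,-0.8],0.0]]
[[[-0.0009, 0.0121, -0.0024], [0.0, 0.0, 0.0], 0.0], [[-0.0009, 0.0121, -0.0024], [0.0, 0.0, 0.0], 0.0], [[-0.0009, 0.0121, -0.0024], [0.0, 0.0, 0.0], 0.0], [[-0.0009, 0.0121, -0.0024], [0.0, 0.0, 0.0], 0.0], [[-0.0009, 0.0121, -0.0024], [0.0, 0.0, 0.0], 0.0], [[-0.0009, 0.0121, -0.0024], [0.0, 0.0, 0.0], 0.0]]
```

```bash
python3 -m crank '[[[-0.001,0.01,0],[2.3,0,-0.8],0],[[-0.001,0.015,0],[2.3,0,-0.8],0],[[-0.001,0.015,-0.002],[2.3,0,-0.8],0],[[-0.001,0.005,-0.001],[0,0,0],0]]'
python3 - <<'E'
from rows import *
p1=tcp(*cup_pour(92,53,85),G);err(*p1)
p2=tcp(*cup_pour(92,53,12),G); chain([(*p2,8)],0.)
E
```

```text
t: 9.18
eef_pos: [0.4766, 0.1516, 0.2145]
tool_rot: [0.19, -0.136, 0.911, -0.339]
contact_force: [-0.2, -0.1, -2.0]
gripper_width: 0.15
poserr mm [ 1.3 -0.4 -0.4] deg [-0.1 -0.1 -0.1] t 9.18 q [-0.25  0.43 -0.78  2.1   1.06  1.37  0.25] F [-0.2 -0.1 -2. ] w 0.15
[[[-0.0005,0.0089,-0.0019],[-0.0,-0.0,-0.0],0.0],[[-0.0005,0.0089,-0.0019],[-0.0,-0.0,-0.0],0.0],[[-0.0005,0.0089,-0.0019],[-0.0,-0.0,-0.0],0.0],[[-0.0005,0.0089,-0.0019],[-0.0,-0.0,-0.0],0.0],[[-0.0005,0.0089,-0.0019],[-0.0,-0.0,-0.0],0.0],[[-0.0005,0.0089,-0.0019],[-0.0,-0.0,-0.0],0.0],[[-0.0005,0.0089,-0.0019],[-0.0,-0.0,-0.0],0.0],[[-0.0005,0.0089,-0.0019],[-0.0,-0.0,-0.0],0.0]]
```

```bash
python3 -m crank '[[[0,0.008,-0.002],[0,0,0],0],[[0,0.009,-0.002],[0,0,0],0],[[-0.001,0.009,-0.002],[0,0,0],0],[[0,0.009,-0.002],[0,0,0],0],[[-0.001,0.009,-0.002],[0,0,0],0]]'
python3 - <<'E'
from rows import *
from h import snap
snap("scene","s5");snap("side","d5")
p2=tcp(*cup_pour(92,53,12),G);err(*p2); chain([(*p2,3)],0.)
import cv2
a=cv2.imread("pics/s5.png")[90:290,300:500];b=cv2.imread("pics/d5.png")[160:360,160:360]
cv2.imwrite("pics/c5.png",np.hstack([cv2.resize(a,None,fx=2,fy=2),cv2.resize(b,None,fx=2,fy=2)]))
E
```

```text
t: 9.8
eef_pos: [0.4693, 0.19, 0.1932]
tool_rot: [0.19, -0.135, 0.911, -0.34]
contact_force: [0.2, 0.1, -1.6]
gripper_width: 0.149
poserr mm [  4.1 -23.7  14.4] deg [-0.1 -0.1 -0.1] t 9.9 q [-0.33  0.51 -0.78  2.06  1.06  1.42  0.17] F [ 0.8 -0.3 -1.2] w 0.152
[[[-0.0005,0.0092,-0.0017],[-0.0,-0.0,-0.0],0.0],[[-0.0005,0.0092,-0.0017],[-0.0,-0.0,-0.0],0.0],[[-0.0005,0.0092,-0.0017],[-0.0,-0.0,-0.0],0.0]]
```

View pics/c5.png

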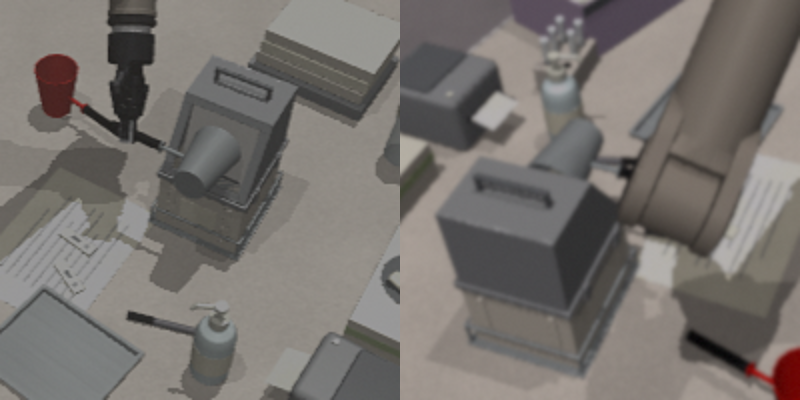

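The rim is at the opening, centred, and force is low. Next I'll push to full depth.

```bash
python3 -m crank '[[[0,0.009,-0.002],[0,0,0],0],[[-0.001,0.009,-0.002],[0,0,0],0],[[0,0.009,-0.002],[0,0,0],0]]'
python3 - <<'E'
from rows import *
from h import snap
snap("scene","s6")
p2=tcp(*cup_pour(92,53,12),G);err(*p2); 
w=[(*tcp(*cup_pour(100,55,12),G),2),(*tcp(*cup_pour(112,58,12),G),3)]; chain(w,0.)
import cv2
cv2.imwrite("pics/c6.png",cv2.resize(cv2.imread("pics/s6.png")[90:290,300:500],None,fx=3,fy=3))
E
```

```text
t: 10.28
eef_pos: [0.4645, 0.2135, 0.1795]
tool_rot: [0.19, -0.134, 0.911, -0.34]
contact_force: [-0.3, -2.9, -0.6]
gripper_width: 0.15
poserr mm [-1.  -0.   0.5] deg [-0.2 -0.1 -0.1] t 10.32 q [-0.38  0.55 -0.78  2.04  1.06  1.44  0.13] F [-0.4  0.2 -1.9] w 0.156
[[[-0.0007,-0.0004,-0.0006],[3.7,-0.0,-1.4],0.0],[[-0.0007,-0.0005,-0.0005],[3.7,-0.0,-1.4],0.0],[[-0.0003,-0.0007,-0.0009],[3.8,0.0,-1.4],0.0],[[-0.0003,-0.0007,-0.0009],[3.8,0.0,-1.4],0.0],[[-0.0003,-0.0008,-0.0008],[3.8,0.0,-1.4],0.0]]
```

View pics/c6.png

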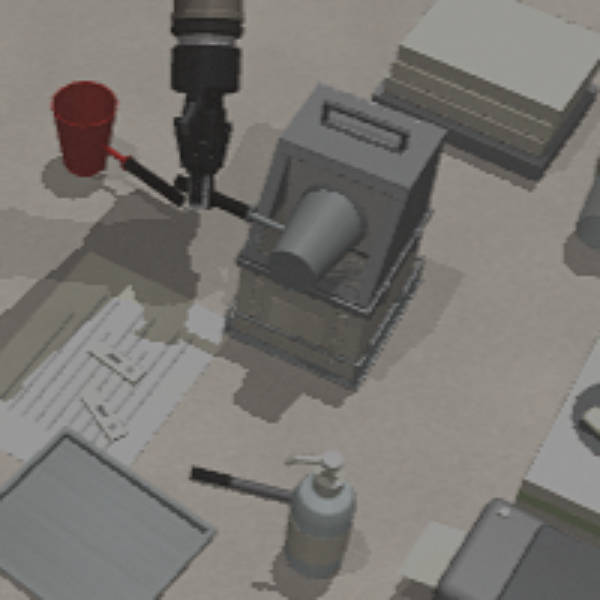

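The cup's mouth is well inside the opening, the flap has swung in and the handle neck is just clear of the frame. Now I'll tip.

```bash
python3 -m crank '[[[-0.001,0,-0.001],[3.7,0,-1.4],0],[[-0.001,0,-0.001],[3.7,0,-1.4],0],[[0,-0.001,-0.001],[3.8,0,-1.4],0],[[0,-0.001,-0.001],[3.8,0,-1.4],0],[[0,-0.001,-0.001],[3.8,0,-1.4],0],[[0,0,0],[0,0,0],0],[[0,0,0],[0,0,0],0]]'
python3 - <<'E'
from rows import *
from h import snap
snap("scene","s7")
err(*tcp(*cup_pour(112,58,12),G)); o=cur()[2]; print(o['torque'])
w=[(*tcp(*cup_pour(120,60,12),G),3)]; chain(w,0.)
import cv2
cv2.imwrite("pics/c7.png",cv2.resize(cv2.imread("pics/s7.png")[90:290,300:500],None,fx=3,fy=3))
E
```

```text
t: 11.2
eef_pos: [0.4643, 0.2154, 0.1855]
tool_rot: [0.189, -0.157, 0.834, -0.494]
contact_force: [-0.2, -2.2, -3.4]
gripper_width: 0.151
poserr mm [-0.5 -0.5  1.7] deg [-0.1 -0.1 -0. ] t 11.25 q [-0.57  0.71 -0.66  1.96  1.1   1.75  0.12] F [-0.4 -1.4 -1.9] w 0.154
[ 1.00950556  1.08204261 -0.30799418]
[[[-0.0003,0.0,-0.0004],[2.5,-0.0,-0.9],0.0],[[-0.0003,-0.0,-0.0004],[2.5,-0.0,-0.9],0.0],[[-0.0003,-0.0,-0.0004],[2.5,-0.0,-0.9],0.0]]
```

View pics/c7.png

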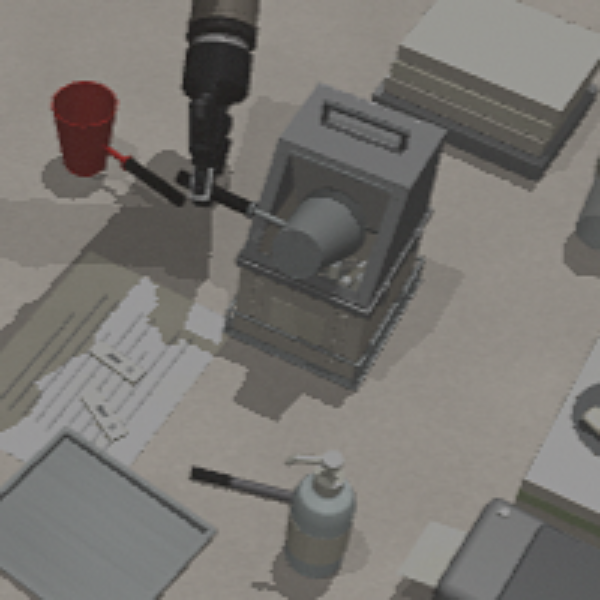

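Tubes lie in the bin at about (350,270) in the crop. I'll tip a few more degrees and wait so that none hangs back.

```bash
python3 -m crank '[[[0,0,-0.001],[2.5,0,-0.9],0],[[0,0,0],[2.5,0,-0.9],0],[[0,0,0],[0,0,0],0],[[0,0,0],[0,0,0],0],[[0,0,0],[0,0,0],0],[[0,0,0],[0,0,0],0]]'
python3 - <<'E'
from rows import *
from h import snap
snap("scene","s8")
err(*tcp(*cup_pour(118,59,12),G)); o=cur()[2]; print(o['torque'])
import cv2
cv2.imwrite("pics/c8.png",cv2.resize(cv2.imread("pics/s8.png")[140:210,360:460],None,fx=7,fy=7,interpolation=2))
E
```

```text
t: 12.0
eef_pos: [0.4639, 0.2161, 0.1862]
tool_rot: [0.188, -0.161, 0.809, -0.534]
contact_force: [0.6, -1.4, -2.4]
gripper_width: 0.153
poserr mm [-0.9  0.   0.9] deg [ 0.5 -0.1 -0.2] t 12.05 q [-0.61  0.76 -0.63  1.94  1.11  1.82  0.13] F [ 0.6 -1.7 -2.3] w 0.149
[ 1.11737758  1.0790923  -0.28563664]
```

View pics/c8.png

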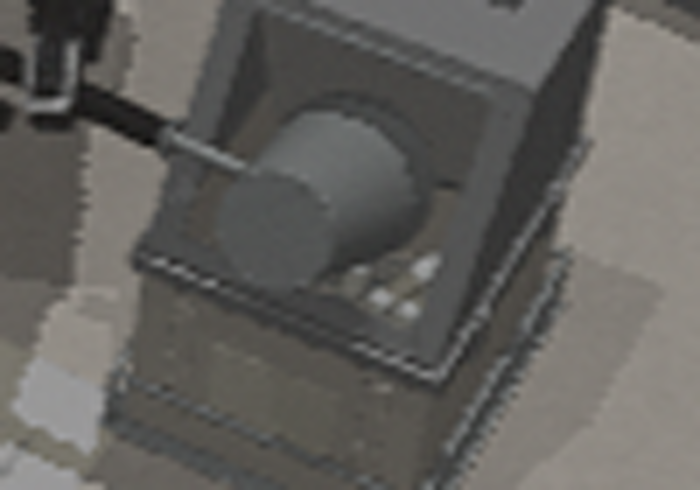

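Four caps are visible in the bin: (357,270), (380,297), (405,308) and (425,268) in the crop. I'll draw straight out along the face normal.

Run:
```python
from rows import *
w=[(*tcp(*cup_pour(117,60,115),G),7)]; chain(w,0.)
```

```text
[[[0.0029,-0.0116,0.0084],[-0.1,-0.0,0.0],0.0],[[0.0029,-0.0117,0.0084],[-0.1,-0.0,0.0],0.0],[[0.0029,-0.0117,0.0084],[-0.1,-0.0,0.0],0.0],[[0.0029,-0.0117,0.0084],[-0.1,-0.0,0.0],0.0],[[0.0029,-0.0117,0.0084],[-0.1,-0.0,0.0],0.0],[[0.0029,-0.0117,0.0084],[-0.1,-0.0,0.0],0.0],[[0.0029,-0.0117,0.0083],[-0.1,-0.0,0.0],0.0]]
```

```bash
python3 -m crank '[[[0.002,-0.008,0.006],[0,0,0],0],[[0.003,-0.012,0.008],[0,0,0],0],[[0.003,-0.012,0.008],[0,0,0],0],[[0.003,-0.012,0.008],[0,0,0],0],[[0.003,-0.012,0.008],[0,0,0],0],[[0.003,-0.012,0.008],[0,0,0],0],[[0.003,-0.012,0.008],[0,0,0],0]]'
python3 - <<'E'
from rows import *
from h import snap
snap("scene","s9")
P,Q,o=cur(); cR=Q*G[1].inv(); cp=P-cR.apply(G[0]); print(np.degrees((Rz(BY).inv()*cR).as_rotvec()).round(1),o['q'].round(2),o['t'],o['gripper_width'],cp)
w=[(*tcp(*cup_pour(60,60,135),G),8),(*tcp(*cup_pour(1,60,135),G),10)]; chain(w,0.)
import cv2
cv2.imwrite("pics/c9.png",cv2.resize(cv2.imread("pics/s9.png")[90:290,300:500],None,fx=3,fy=3))
E
```

```text
t: 12.92
eef_pos: [0.477, 0.1326, 0.2386]
tool_rot: [0.188, -0.162, 0.809, -0.534]
contact_force: [0.2, -0.5, -1.9]
gripper_width: 0.147
[-117.6    0.2   -0.2] [-0.48  0.59 -0.64  2.07  1.15  1.76  0.22] 12.975 0.15025638754761567 [0.61508018 0.11243879 0.26474597]
[[[0.0004,-0.0014,0.0016],[-6.8,-0.0,2.4],0.0],[[0.0003,-0.0016,0.0014],[-6.8,-0.0,2.4],0.0],[[0.0002,-0.0017,0.0012],[-6.8,-0.0,2.4],0.0],[[0.0002,-0.0019,0.001],[-6.8,-0.0,2.4],0.0],[[0.0001,-0.002,0.0008],[-6.8,-0.0,2.4],0.0],[[-0.0,-0.0021,0.0006],[-6.8,-0.0,2.4],0.0],[[-0.0001,-0.0021,0.0003],[-6.8,-0.0,2.4],0.0],[[-0.0002,-0.0021,0.0001],[-6.8,-0.0,2.4],0.0],[[-0.0001,0.0004,-0.0002],[-5.5,-0.0,2.0],0.0],[[-0.0001,0.0004,-0.0002],[-5.5,-0.0,2.0],0.0]]
[[[-0.0,0.0004,-0.0001],[-5.5,-0.0,2.0],0.0],[[-0.0,0.0005,-0.0001],[-5.5,-0.0,2.0],0.0],[[-0.0,0.0005,-0.0],[-5.5,-0.0,2.0],0.0],[[0.0,0.0005,0.0],[-5.5,-0.0,2.0],0.0],[[0.0,0.0005,0.0],[-5.5,-0.0,2.0],0.0],[[0.0,0.0005,0.0001],[-5.5,-0.0,2.0],0.0],[[0.0,0.0004,0.0001],[-5.5,-0.0,2.0],0.0],[[0.0001,0.0004,0.0002],[-5.5,-0.0,2.0],0.0]]
```

View pics/c9.png

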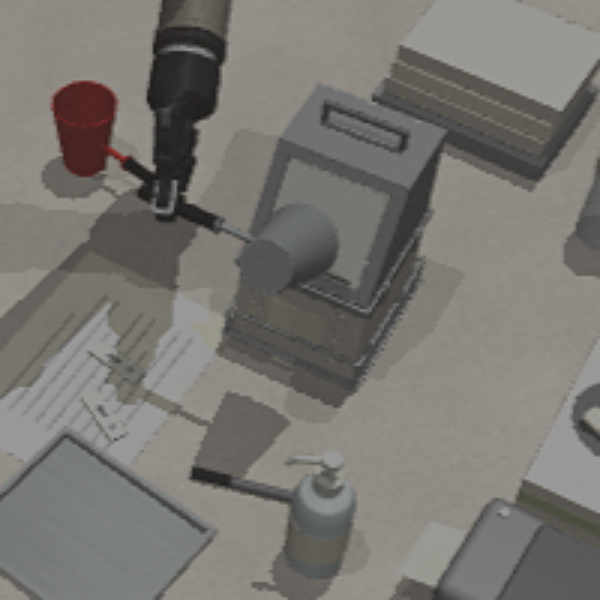

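The cup is out and the flap is shut (light panel back in its frame). Next I'll turn the cup upright.

```bash
python3 -m crank '[[[0,-0.002,0.002],[-4,0,1.4],0],[[0,-0.002,0.002],[-6.8,0,2.4],0],[[0,-0.002,0.001],[-6.8,0,2.4],0],[[0,-0.002,0.001],[-6.8,0,2.4],0],[[0,-0.002,0.001],[-6.8,0,2.4],0],[[0,-0.002,0],[-6.8,0,2.4],0],[[0,-0.002,0],[-6.8,0,2.4],0],[[0,-0.002,0],[-6.8,0,2.4],0],[[0,0,0],[-5.5,0,2],0],[[0,0,0],[-5.5,0,2],0]]'
python3 - <<'E'
from rows import *
P,Q,o=cur(); cR=Q*G[1].inv(); cp=P-cR.apply(G[0]); print(np.degrees((Rz(BY).inv()*cR).as_rotvec()).round(1),o['q'].round(2),o['t'],cp)
w=[(*tcp(*cup_pour(0,60,140),G),9)]; chain(w,0.)
E
```

```text
t: 14.22
eef_pos: [0.4814, 0.1169, 0.2456]
tool_rot: [0.171, -0.084, 0.982, 0.006]
contact_force: [-0.0, 1.2, -2.3]
gripper_width: 0.149
[-51.    0.2   0.4] [ 0.34  0.08 -0.78  2.16  0.28  0.61  1.1 ] 14.225 [0.61915848 0.100705   0.2180302 ]
[[[-0.0001,-0.0002,-0.0004],[-5.3,-0.0,1.9],0.0],[[-0.0001,-0.0002,-0.0004],[-5.3,-0.0,1.9],0.0],[[-0.0001,-0.0001,-0.0004],[-5.3,-0.0,1.9],0.0],[[-0.0001,-0.0001,-0.0004],[-5.3,-0.0,1.9],0.0],[[-0.0001,-0.0,-0.0004],[-5.3,-0.0,1.9],0.0],[[-0.0001,0.0,-0.0004],[-5.3,-0.0,1.9],0.0],[[-0.0001,0.0,-0.0004],[-5.3,-0.0,1.9],0.0],[[-0.0001,0.0001,-0.0004],[-5.3,-0.0,1.9],0.0],[[-0.0001,0.0001,-0.0004],[-5.3,-0.0,1.9],0.0]]
```

```bash
python3 -m crank '[[[0,0,0],[-5.3,0,1.9],0],[[0,0,0],[-5.3,0,1.9],0],[[0,0,0],[-5.3,0,1.9],0],[[0,0,0],[-5.3,0,1.9],0],[[0,0,0],[-5.3,0,1.9],0],[[0,0,0],[-5.3,0,1.9],0],[[0,0,0],[-5.3,0,1.9],0],[[0,0,0],[-5.3,0,1.9],0],[[0,0,0],[-5.3,0,1.9],0]]'
python3 - <<'E'
from rows import *
P,Q,o=cur(); cR=Q*G[1].inv(); cp=P-cR.apply(G[0]); print(np.degrees(cR.as_rotvec()).round(1),o['q'].round(2),o['t'],cp)
w=[(*tcp(CUP+[0,0,.10],Rz(CY),G),9)]; chain(w,0.)
E
```

```text
t: 15.35
eef_pos: [0.4816, 0.1172, 0.2454]
tool_rot: [0.12, -0.003, 0.897, 0.426]
contact_force: [-0.6, -0.5, -1.5]
gripper_width: 0.146
[-0.3  0.2  9.8] [ 0.96  0.42 -0.96  2.17 -0.91  0.73  2.36] 15.35 [0.61339195 0.13606272 0.19788541]
[[[0.0018,-0.0274,-0.0173],[-0.1,0.3,-0.2],0.0],[[0.002,-0.0273,-0.0174],[-0.1,0.3,-0.2],0.0],[[0.0021,-0.0273,-0.0174],[-0.1,0.3,-0.2],0.0],[[0.0023,-0.0272,-0.0175],[-0.1,0.3,-0.2],0.0],[[0.0025,-0.0272,-0.0175],[-0.1,0.3,-0.2],0.0],[[0.0027,-0.0271,-0.0175],[-0.1,0.3,-0.2],0.0],[[0.0029,-0.0271,-0.0176],[-0.1,0.3,-0.2],0.0],[[0.0031,-0.0271,-0.0176],[-0.1,0.3,-0.2],0.0],[[0.0032,-0.027,-0.0177],[-0.1,0.3,-0.2],0.0]]
```

```bash
python3 -m crank '[[[0.001,-0.014,-0.009],[0,0.3,-0.2],0],[[0.002,-0.027,-0.017],[-0.1,0.3,-0.2],0],[[0.002,-0.027,-0.017],[-0.1,0.3,-0.2],0],[[0.002,-0.027,-0.017],[-0.1,0.3,-0.2],0],[[0.002,-0.027,-0.018],[-0.1,0.3,-0.2],0],[[0.003,-0.027,-0.018],[-0.1,0.3,-0.2],0],[[0.003,-0.027,-0.018],[-0.1,0.3,-0.2],0],[[0.003,-0.027,-0.018],[-0.1,0.3,-0.2],0],[[0.003,-0.027,-0.018],[-0.1,0.3,-0.2],0],[[0.001,-0.013,-0.009],[-0.1,0,0],0]]'
python3 - <<'E'
from meas import *
from h import snap
snap("scene","s10");snap("side","d10")
err(*tcp(CUP+[0,0,.10],Rz(CY),G)); meas([("scene","s10"),("side","d10")])
p,T=tcp(CUP+[0,0,.015],Rz(CY),G); chain([(p,T,5)],0.)
import cv2
a=cv2.imread("pics/s10.png")[180:320,220:420];b=cv2.imread("pics/d10.png")[130:270,230:430]
cv2.imwrite("pics/c10.png",np.hstack([cv2.resize(a,None,fx=2,fy=2),cv2.resize(b,None,fx=2,fy=2)]))
E
```

```text
t: 16.6
eef_pos: [0.4602, -0.1603, 0.152]
tool_rot: [0.105, -0.027, 0.897, 0.428]
contact_force: [-0.1, 0.7, -0.9]
gripper_width: 0.152
poserr mm [ 1.1 -2.1  3.2] deg [-0.4 -0.4 -0.3] t 16.7 q [ 1.16  0.69 -0.65  1.91 -0.51  1.07  2.54] F [ 0.3  0.7 -1. ] w 0.148
scene 802 cup-frame dxy mm [ 2.5 -1.1] tilt [0.2 0.7] zrange [0.008 0.099] rms 0.0019
side 713 cup-frame dxy mm [-0.2  1.1] tilt [-0.8  0.8] zrange [0.007 0.098] rms 0.002
[[[0.004,-0.0132,0.011],[-0.1,-0.1,-0.1],0.0],[[0.004,-0.0132,0.011],[-0.1,-0.1,-0.1],0.0],[[0.004,-0.0132,0.011],[-0.1,-0.1,-0.1],0.0],[[0.0041,-0.0132,0.011],[-0.1,-0.1,-0.1],0.0],[[0.0041,-0.0132,0.011],[-0.1,-0.1,-0.1],0.0]]
```

View pics/c10.png

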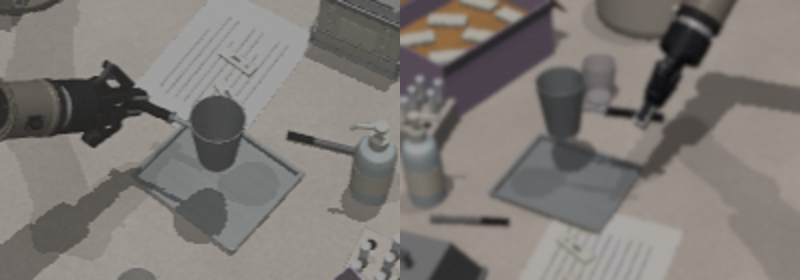

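The cup is empty, upright and above the tray. I'll lower it.

```bash
python3 -m crank '[[[0.004,-0.013,0.011],[-0.1,-0.1,-0.1],0],[[0.004,-0.013,0.011],[-0.1,-0.1,-0.1],0],[[0.004,-0.013,0.011],[-0.1,-0.1,-0.1],0],[[0.004,-0.013,0.011],[-0.1,-0.1,-0.1],0],[[0.002,-0.007,0.006],[0,0,0],0],[[0,0,0],[0,0,0],0]]'
python3 - <<'E'
from rows import *
err(*tcp(CUP+[0,0,0],Rz(CY),G)); 
P,Q,o=cur(); print(Q.inv().apply([0,0,-.003]).round(4))
E
```

```text
t: 17.45
eef_pos: [0.4597, -0.1547, 0.0727]
tool_rot: [0.11, -0.03, 0.894, 0.433]
contact_force: [0.5, 0.0, -1.2]
gripper_width: 0.154
poserr mm [ 0.4  2.7 23.7] deg [ 0.2 -0.   0.2] t 17.45 q [ 1.14  0.83 -0.62  1.93 -0.49  0.95  2.61] F [ 0.5  0.  -1.2] w 0.154
[ 0.0007 -0.0023  0.0018]
```

```bash
python3 -m crank '[[[0.001,-0.006,0.004],[0,0,0],0],[[0.001,-0.005,0.004],[0,0,0],0],[[0.001,-0.004,0.003],[0,0,0],0],[[0,0,0],[0,0,0],0]]'; python3 -m crank '[[[0.0004,-0.0015,0.0012],[0,0,0],0],[[0.0002,-0.0008,0.0006],[0,0,0],0],[[0,0,0],[0,0,0],0]]'
```

```text
t: 17.95
eef_pos: [0.4609, -0.1556, 0.0542]
tool_rot: [0.11, -0.03, 0.894, 0.433]
contact_force: [0.6, -0.9, -1.3]
gripper_width: 0.153
t: 18.32
eef_pos: [0.4612, -0.1557, 0.0516]
tool_rot: [0.11, -0.03, 0.894, 0.432]
contact_force: [0.0, -0.6, -1.7]
gripper_width: 0.151
```

```bash
python3 -m crank '[[[0.0002,-0.0008,0.0006],[0,0,0],0],[[0,0,0],[0,0,0],0]]'; python3 -m crank '[[[0.0002,-0.0008,0.0006],[0,0,0],0],[[0,0,0],[0,0,0],0]]'; python3 -m crank '[[[0.0001,-0.0004,0.0003],[0,0,0],0],[[0,0,0],[0,0,0],0]]'
```

```text
t: 18.58
eef_pos: [0.4611, -0.1555, 0.0507]
tool_rot: [0.11, -0.03, 0.894, 0.433]
contact_force: [-0.6, -0.1, 0.4]
gripper_width: 0.151
t: 18.82
eef_pos: [0.461, -0.1555, 0.0496]
tool_rot: [0.11, -0.03, 0.894, 0.433]
contact_force: [-1.2, 0.3, 1.8]
gripper_width: 0.15
t: 19.08
eef_pos: [0.461, -0.1554, 0.0492]
tool_rot: [0.11, -0.03, 0.894, 0.433]
contact_force: [-2.5, 0.0, 2.6]
gripper_width: 0.151
```

Contact with the tray: vertical force went from −1.7 to +2.6 N. I'll open gently and check.

```bash
python3 -m crank '[[[0,0,0],[0,0,0],0.018],[[0,0,0],[0,0,0],0.02],[[0,0,0],[0,0,0],0.026],[[0,0,0],[0,0,0],0.03],[[0,0,0],[0,0,0],0.03]]' 20
python3 - <<'E'
from meas import *
from h import snap
snap("wrist","w11")
P,Q,o=cur();print(o['contact_force'],o['gripper_width'])
E
```

```text
t: 19.7
eef_pos: [0.4612, -0.1558, 0.049]
tool_rot: [0.11, -0.03, 0.894, 0.432]
contact_force: [-0.4, -0.1, -0.4]
gripper_width: 0.35
[-0.16724895  0.04028851 -0.73159522] 0.34806926658995774
```

View pics/w11.png

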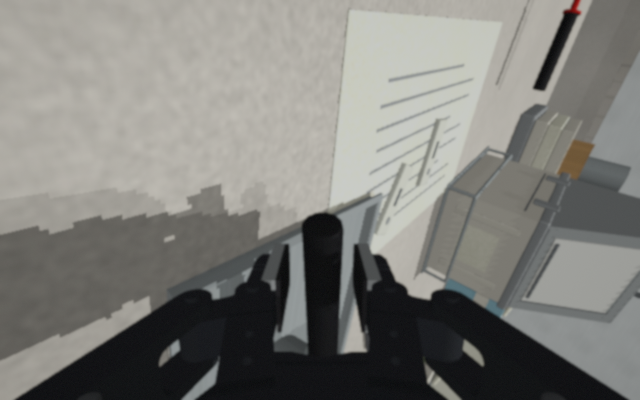

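Released; the grip (u≈322) is free between the pads at 288 and 357. I'll back out along the tool axis.

```bash
python3 -m crank '[[[0,0,-0.006],[0,0,0],0.03],[[0,0,-0.015],[0,0,0],0.03],[[0,0,-0.03],[0,0,0],0.03],[[0,0,-0.04],[0,0,0],0.03],[[0,0,-0.04],[0,0,0],0.03],[[0,0,-0.02],[0,0,0],0.03],[[0,0,0],[0,0,0],0.03],[[0,0,0],[0,0,0],0.03]]'
python3 - <<'E'
from rows import *
from h import snap,pts
snap("scene","s12");snap("side","d12")
P,Q,o=cur();print(o['t'],P)
for cam,f in (("scene","s12"),("side","d12")):
    p,W=pts(cam,f); x,y,z=W[...,0],W[...,1],W[...,2]
    m=(abs(x-.59)<.08)&(abs(y+.12)<.08)&(z>.094)&(z<.112); Pt=W[m]
    s=least_squares(lambda q:np.hypot(Pt[:,0]-q[0],Pt[:,1]-q[1])-q[2],[.59,-.13,.04],loss='soft_l1',f_scale=.002)
    A=np.c_[Pt[:,:2]-s.x[:2],np.ones(len(Pt))]; print(cam,"rim",s.x.round(4),"zmax",np.nanmax(Pt[:,2]).round(4),"slope",np.linalg.lstsq(A,Pt[:,2],rcond=None)[0].round(3))
# flap plane check
p,W=pts("scene","s12"); b=(W-BIN)@Rz(BY).as_matrix(); n=(b[...,1]+.085)*-.866+(b[...,2]-.13)*.5
t=(b[...,1]+.085)*.5+(b[...,2]-.13)*.866
m=(abs(b[...,0])<.045)&(t>.02)&(t<.12)&(abs(n)<.06); print("flap normal offset mm by t",[ (round(a,3),round(float(np.median(n[m&(abs(t-a)<.01)])*1000),1)) for a in (.03,.06,.09,.115)])
import cv2
cv2.imwrite("pics/c12.png",np.hstack([cv2.resize(cv2.imread("pics/s12.png")[110:310,250:450],None,fx=2,fy=2),cv2.resize(cv2.imread("pics/d12.png")[150:350,180:380],None,fx=2,fy=2)]))
E
```

```text
t: 20.75
eef_pos: [0.4352, -0.2728, 0.1397]
tool_rot: [0.11, -0.03, 0.894, 0.433]
contact_force: [-0.0, 0.5, 0.5]
gripper_width: 0.353
20.85 [ 0.43518121 -0.27233799  0.13952613]
scene rim [ 0.5951 -0.1291  0.0391] zmax 0.1091 slope [ 0.002 -0.022  0.1  ]
side rim [ 0.5909 -0.1246  0.0396] zmax 0.1052 slope [-0.007  0.021  0.099]
flap normal offset mm by t [(0.03, 2.2), (0.06, 1.5), (0.09, 1.7), (0.115, 1.4)]
```

View pics/c12.png

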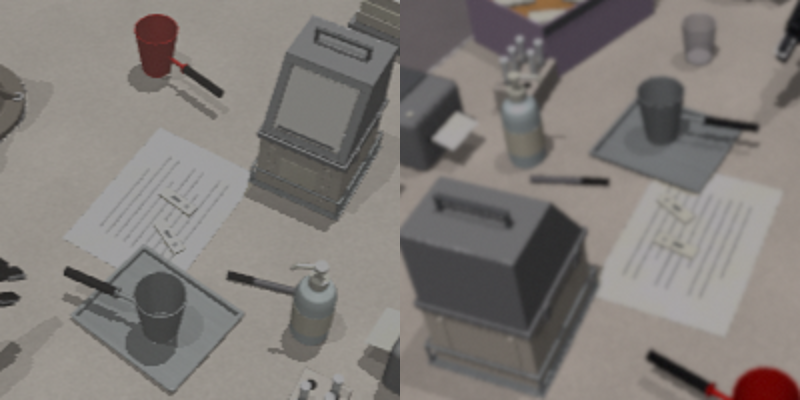

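View pics/s12.png

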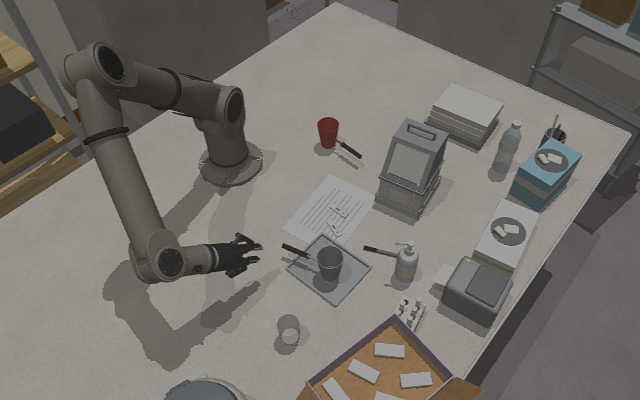

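The cup stands upright and empty on the tray. The flap is flush with the face, no tubes lie outside the bin, and the bystanders look unmoved. Handing in.

```bash
python3 -c "
from station import bot;print(bot.hand_in())"
```

```text
the job is handed in; nothing more can be done
None
```

The job is done and handed in at about 20.9 s of the 54 s allowed. I picked up the steel cup by its handle, pressed the flap open with its rim and tipped all four tubes into the bin. I then drew the cup out and stood it empty on the tray, about 4 mm from where it started.

**Last checks**
- **Tubes:** four caps were visible inside the bin during the tip. None are visible outside it, and the cup was empty when I set it down.
- **Flap:** it is shut. Measured against the face it reads 1.4–2.2 mm, even along its length, so it sits flush.
- **Cup:** the rim is level to about 1° and 0.10 m high. The tray took the weight before I opened the gripper.
- **Forces:** contact readings stayed under about 5 N at every step I read.
- **Other things:** the beaker, cassettes, marker, sanitiser and red cup look unmoved. I compared these by eye in the pictures only, not by measurement.

**Disagreements**
- **Cup position:** the scene and side cameras differ by about 4 mm on where the cup ended up. At the bin, the scene camera put the cup about 5 mm lower than my arm model did, so I allowed extra clearance.
- **Grip width:** the gripper read about 12.8 mm closed on a 16 mm handle. I don't know why, but the cup did not slip noticeably.

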